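# Latch the flower delivery chest

## Robot

A 7-joint arm with a two-finger parallel gripper is mounted at the origin on the work surface. World frame = base frame: x ahead of the robot, y to its left, z up, the work surface at z = 0. Lengths are in m, angles in degrees, forces in N, time in s.
With the tool pointing down it reaches from about 0.425 to 0.875 m from the base axis. Payload 4.7 kg.
Tool frame: the origin (TCP) lies at the centre of the arm's flange, where the gripper is bolted on; the fingertips stand 182 mm ahead of it and the grasp point (between the pads) lies 164 mm ahead of it; z points along the fingers, y is the direction in which the jaws open and shut (so a half turn about z gives the same grasp; the last joint's range is limited). The gripper opens to 87 mm and grips with 3 to 60 N. Pads are 19 mm wide; open, the fingers measure 117 mm over their backs; the gripper's body (75 mm by 190 mm) begins 51 mm behind the grasp point.
Start: joints at [66.068, 18.392, -4.016, 83.108, 1.295, 78.541, -3.26], TCP at [0.272, -0.59, 0.405] pointing down, gripper open.
Joint ranges: [-163.93, 163.93], [-17.29, 119.83], [-79.2, 71.16], [3.27, 140.29], [-89.18, 269.18], [5.43, 117.66], [-154.24, 154.24]. Speed limits (degrees/s): [147.25, 147.25, 180, 180, 180, 180, 180].

## Interface

Orientations are given as a 3x3 rotation matrix whose columns are the frame's x, y, z axes.
In Python, from rig import bot gives the robot as it stands.
- The arm moves only by the tool play_rows, never from a script. Its argument "series" is one flat list of numbers, 7 for each row, row after row: the shift along the tool's x, y, z in cm, then the turn, a rotation vector about the tool's x, y, z in rad, then the finger opening in cm, from 0 to 8.7. A call has 1 to 12 rows; each row is the pose to reach, as a shift and turn from the pose commanded when the call began, along the tool's axes at that moment; what a row does not reach only later rows make up. A row lasts 1/12 s, in which the tool goes at most 41.7 mm and 7.16 degrees, less where a joint would pass 70% of its speed; a pose out of reach is approached as far as the arm can. A call with a gripper value outside its range is refused whole. The fingers move at their own pace and stop on an object; "grip_force" is the grip in N (left out, the last holds). Time passes only in rows, so rows that repeat a pose let the fingers close. It gives the time, the measured TCP pose, the force and the opening at its end, in the units of the state.
- bot.state(): the state, without advancing time (a new reading comes with each control period).
- bot.capture(name): name is "scene" or "top" or "wrist"; returns a dict with "image" (400x640x3 uint8, red, green, blue), "fov_y" (degrees; the focal length in pixels is half the picture's height over the tangent of half this angle, whatever the lens; pixels are square), "cx", "cy" (the principal point, pixels), "k1" (the pictures are not rectified: a ray, as slopes to the right and down, at radius r is drawn at 1 + k1 r^2 times it, then the intrinsics apply), "rvec" (rotation vector, rad) and "tvec" (3), from world to camera coordinates, as OpenCV has them. Camera axes: x right, y down, z forward; pixel columns grow to the right and rows downward; lengths in m; the calibration is good to about 2 mm. A picture is of the moment at which its call begins. There is no depth.
- bot.close_job(): hands the job in, once; it reports no verdict.
The state is a dict: "t": time; "joints": joint angles; "joint_velocities": joint speeds; "joint_torque": joint torques, N m; "position": TCP position; "tcp_rot": TCP orientation; "wrist_force": force on the tool from outside, world axes, zero at the start; "ft_torque": the same for the moment, N m; "grip_width": opening from 0.0 (shut) to 1.0 (fully open).
Only numpy, scipy, OpenCV 4.12 (cv2) and the standard library are available. Lean on these libraries where they do the work, as an engineer would, in place of code of your own. Each camera call takes 0.05 s, during which the arm holds its last target.

## Task

Get the flower delivery chest ready to go out: push its lid fully shut, hook the loop of the draw latch over the keeper on the lid, then press the latch lever down over centre until it lies flat against the front of the chest. Leave the other things on the counter where they stand.

Things in the scene. Friction and masses are not known exactly. Their poses are not given: they have to be found in the camera images.
- chest: Fixed plywood chest, 200 mm deep (x), 280 wide (y), 215 high with lid shut (body 140, lid 75). Origin under its centre, z up. Latch front: upright face at x = -100; 'outward' = its -x. Latch at mid-width (y = 0), its hinges turn about y. The front stands 100 mm above the closed lever: an upright gripper has no room there; lean it back outward 25 to 50 degrees, fingers down and inward.
- lid (a joint): Lid hinge, rad, at the chest's back top edge (x = +100 mm, z = 140 mm in the chest frame). 0 = shut, grows as the front edge rises. The hinge is stiff: the lid stays where it is put; a few newtons close it.
- lid_front (a point): Middle of the lid's upper front edge (chest x = -100, y = 0, z = 215 mm when shut). The lid's flat top, 200 x 280 mm, begins here and goes back from here.
- keeper (a point): Where the loop bar's centre belongs: 10 mm outward of the lid's front, 195 mm up with lid shut; axes as the chest's then. The keeper is a steel hook 28 mm wide, open upward: a ledge (top 3.5 mm under this point, reaching 24 mm outward) and at its outer edge an upright lip 5 mm thick, top 6 mm above this point. Groove 19 mm wide; the bar enters from above.
- lever (a joint): Latch lever, rad. At 0 the handle points up and outward, 50 degrees from straight up; grows as it swings outward and down; stop at 2.27 = closed, handle straight down along the front. Friction (0.11 N m) holds it where left. With the loop hooked the spring resists (up to 7 N at the handle's end) until dead centre at about 2.06; past that it pulls the lever closed: push to the stop.
- lever_pivot (a point): Lever pivot: 16 mm outward of the front, 110 mm above the counter, at the middle of the front.
- lever_end (a point): End of the lever's handle, 85 mm from the pivot. The handle is a flat steel bar 26 mm wide (chest y), 6 mm thick, with an 8 mm round rim at its end.
- loop_pivot (a point): Hinge of the loop on the lever, 25 mm from the lever pivot, in a direction 12 degrees ahead of the handle (towards closing). It moves with the lever.
- loop (a joint): Angle of the loop against the lever, rad; it grows as the loop's free end swings up and towards the lid. The loop's direction measured from straight up towards outward is (90 degrees + lever - loop). Light friction (0.055 N m) holds it.
- bail (a joint): Spring stretch of the loop along its length, m: 0 slack, about 0.009 when hooked and closed; stiffness 5000 N/m.
- loop_bar (a point): Middle of the loop's cross bar, which goes into the keeper: 7 mm round, 52 mm wide, 100 mm from loop_pivot. The two side wires, 52 mm apart, straddle lever and keeper. With the lever open the loop is longer than needed: once above the keeper, push the bar down onto the ledge; the lever swings along (about 10 N) to about 1.0.
- loop_grip (a point): Centre of the round pull on the loop: a cylinder 18 mm in diameter and 30 mm long along the chest's y, to be pinched by its two end faces. It stands on a stem 25 mm farther along the loop than the bar and 25 mm to one side: to the underside when the loop points outward, that is outward of the bar when the loop points up.
- dispenser: Black tape dispenser, 150 x 70 x 100 mm, a bystander. Origin under its centre.
- spool: Card spool, 84 mm wide, 50 mm high, a bystander. Origin under its centre.
- vase: White vase, 80 mm wide, 130 mm high, a bystander. Origin under its centre.
- shears: Flower shears lying flat, 180 mm long, a bystander. Origin near the rivet, underneath.

How it is judged (in metres and radians):
On the way, in this order (a step that is already met when the one before it is completed fails the run):
1. the lid is shut (value of joint lid below 0.03 rad), for 0.2 s.
2. the loop's bar lies behind the keeper's lip with the lid shut (value of joint lid below 0.03 rad and z of loop_bar in the frame of keeper between -0.005 and 0.006 m and x of loop_bar in the frame of keeper between -0.008 and 0.009 m), for 0.1 s.
At the end, for the whole second after the job is handed in: Lid shut (under 0.03 rad); the loop's bar in the keeper's groove (6 mm above to 5 mm below the keeper point, 9 mm inward to 8 mm outward of it); the loop's spring stretched over 6 mm; lever closed (over 2.17 rad) and still (all of step 2 and value of joint lever above 2.17 rad and value of joint bail above 0.006 m and velocity of joint lever between -0.05 and 0.05 rad/s); the robot touches nothing.
It fails at once if a bystander (tape dispenser, spool, vase or shears) is shifted by more than 30 mm (distance of any of dispenser, spool, vase, shears from where it was at the start of the episode above 0.03 m).
It also fails if it takes over 67 s, if anything falls off the work surface, if the arm or the gripper's body presses on something with over 40 N, if the wrist force passes 120 N, or if a joint passes its speed limit or range.

## Working session

There is one attempt and no reset: what is moved stays moved. The work goes in short steps, Python scripts to look and compute and a tool call to move; the robot and the scene stay as the last step left them, time stands still between calls to the robot, and variables do not carry over. Pictures are saved under pics/ and viewed, and the job is handed in when it is done.

Besides the shell and the picture viewer there is one more tool, called after "Emit:" as name(argument=value, ...) on one line, values as JSON. play_rows: Moves the arm, as the interface text tells. Its arguments: {"type":"object","properties":{"series":{"type":"array","items":{"type":"number"}},"grip_force":{"type":"number"}},"required":["series"]}

```bash
ls; mkdir -p pics; python3 - <<'E'
from rig import bot
import cv2
s=bot.state()
for k,v in s.items(): print(k,v)
for n in ("scene","top","wrist"):
    c=bot.capture(n); cv2.imwrite(f"pics/{n}0.png",c["image"][:,:,::-1])
    print(n,{k:v for k,v in c.items() if k!="image"})
E
```

```text
pics
t 0.0
joints [66.06746783 18.43760816 -4.01627088 83.17497248  1.29729988 78.54109227
 -3.26107423]
joint_velocities [ 0.01401941  0.06474681  0.02325748  0.06219789  0.05615141 -0.03783418
 -0.01891672]
joint_torque [-8.66016489e-04 -4.91292465e+01 -4.04656129e-01 -3.12525666e+01
 -6.40279963e-02  4.37662541e-02  1.93483384e-04]
position [ 0.27191167 -0.59016037  0.40367714]
tcp_rot [[ 9.08198857e-01  4.18537929e-01 -9.15094278e-04]
 [ 4.18538907e-01 -9.08197352e-01  1.65948315e-03]
 [-1.36529557e-04 -1.89014326e-03 -9.99998204e-01]]
wrist_force [ 0.87329078 -0.17050719  0.12866051]
ft_torque [-0.00457691  0.0274127  -0.01140676]
grip_width 0.9997683747192306
scene {'fov_y': 52.3275588349596, 'cx': 320.07724027569094, 'cy': 199.822476484826, 'k1': -0.07659605838520038, 'rvec': array([ 1.13153153,  2.36159007, -0.96878896]), 'tvec': array([ 0.36383761, -0.18229328,  1.60773969])}
top {'fov_y': 56.67361472247052, 'cx': 319.08956630306835, 'cy': 194.89018276913112, 'k1': -0.011109598729317972, 'rvec': array([ 2.10766378, -2.1617014 ,  0.21444384]), 'tvec': array([-0.03489507,  0.59180788,  1.24620333])}
wrist {'fov_y': 64.94324455485261, 'cx': 325.46933448212667, 'cy': 198.7012960433478, 'k1': -0.03967192938792941, 'rvec': array([-2.42184249,  1.54853759,  0.23956629]), 'tvec': array([-0.65007569, -0.0367266 ,  0.39066434])}
```

View pics/scene0.png

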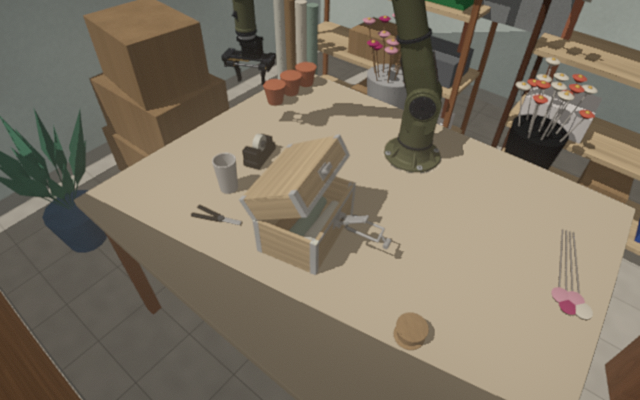

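View pics/top0.png

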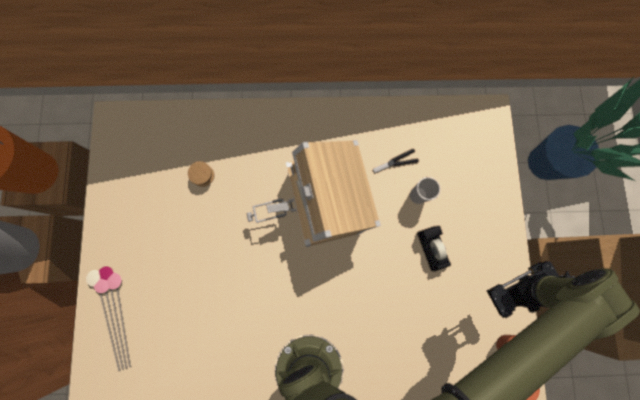

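View pics/wrist0.png

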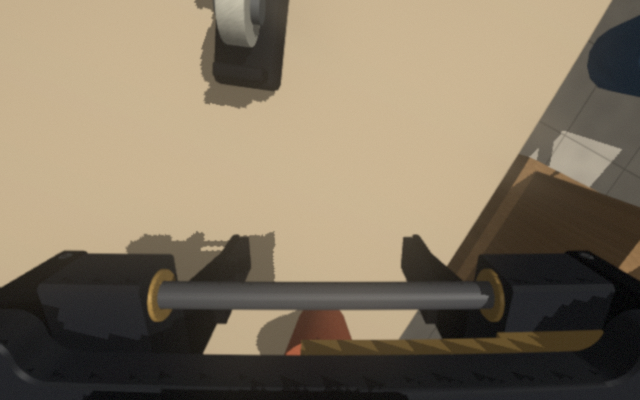

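The chest stands ahead of the base. Its latch faces image-left in the top view (about +y), the loop reaches out to about (255,213), and the lid is about half open. I'll write the helpers and zoom in.

```bash
cat > h.py <<'E'
import numpy as np, cv2
from rig import bot
class Cam:
    def __init__(s,n,c=None):
        c=c or bot.capture(n); s.n=n; s.im=c["image"][:,:,::-1].copy()
        s.R=cv2.Rodrigues(np.array(c["rvec"]))[0]; s.t=np.array(c["tvec"]); s.k1=c["k1"]
        f=200/np.tan(np.radians(c["fov_y"]/2)); s.K=np.array([[f,0,c["cx"]],[0,f,c["cy"]],[0,0,1]])
        s.D=np.array([s.k1,0,0,0,0.]); s.o=-s.R.T@s.t
    def proj(s,P): return cv2.projectPoints(np.atleast_2d(P).astype(float),cv2.Rodrigues(s.R)[0],s.t,s.K,s.D)[0][:,0]
    def ray(s,uv):
        p=cv2.undistortPoints(np.array([[uv]],float),s.K,s.D)[0,0]
        d=s.R.T@np.array([p[0],p[1],1]); return d/np.linalg.norm(d)
    def onz(s,uv,z): d=s.ray(uv); return s.o+d*(z-s.o[2])/d[2]
    def onplane(s,uv,p,n): d=s.ray(uv); return s.o+d*((p-s.o)@n)/(d@n)
    def crop(s,name,x0,y0,x1,y1,k,im=None):
        im=s.im if im is None else im
        cv2.imwrite("pics/"+name,cv2.resize(im[y0:y1,x0:x1],None,fx=k,fy=k,interpolation=cv2.INTER_CUBIC))
def tri(c1,u1,c2,u2):
    d1,d2=c1.ray(u1),c2.ray(u2); A=np.array([d1,-d2]).T
    x=np.linalg.lstsq(A,c2.o-c1.o,rcond=None)[0]; a=c1.o+d1*x[0]; b=c2.o+d2*x[1]
    return (a+b)/2,np.linalg.norm(a-b)
E
python3 - <<'E'
from h import *
c=Cam("scene"); c.crop("s1.png",180,110,420,290,3.3); print(c.o)
c=Cam("top"); c.crop("t1.png",220,120,460,290,3.3); print(c.o)
E
```

```text
[1.22954464 0.48859303 0.99996621]
[ 0.35641486 -0.02246279  1.33301945]
```

View pics/s1.png

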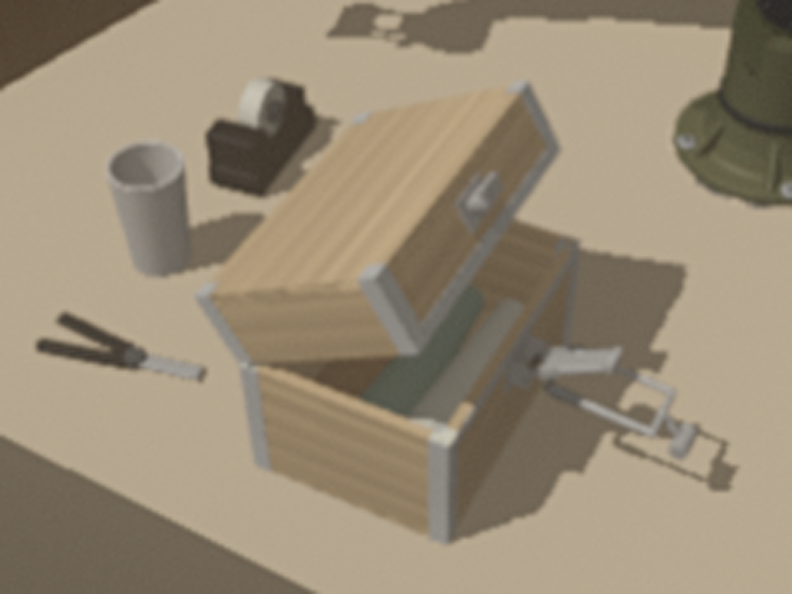

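View pics/t1.png

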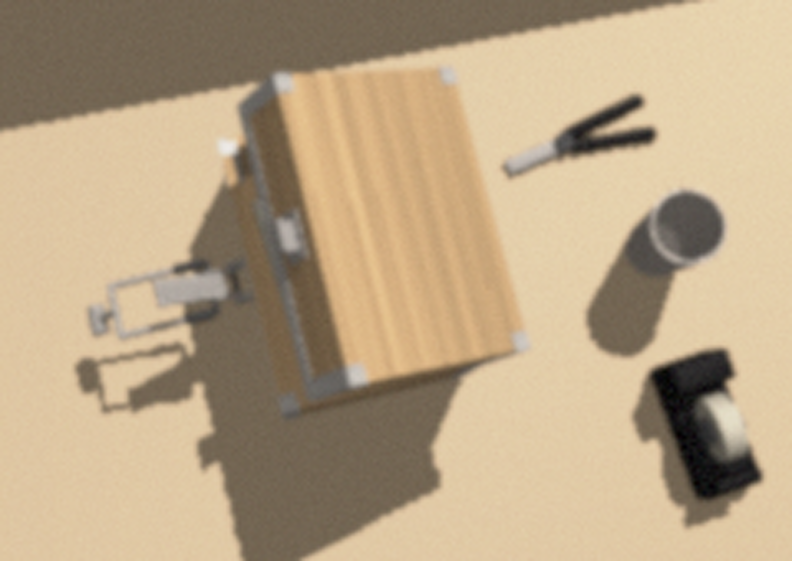

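```bash
python3 - <<'E'
from h import *
s=Cam("scene");t=Cam("top")
S=lambda u,v:(180+u/3.3,110+v/3.3); T=lambda u,v:(220+u/3.3,120+v/3.3)
print("s FL+ top",s.onz(S(443,435),.14),"bottom",s.onz(S(441,543),0))
print("s F far top",s.onz(S(574,242),.14),"back",s.onz(S(245,365),.14), "back bottom",s.onz(S(262,468),0))
print("t F+",t.onz(T(224,146),.14),"F-",t.onz(T(288,408),.14))
for n,a,b in [("lidfront near",S(372,275),T(281,80)),("lidfront far",S(525,90),T(357,378)),("lid back far",S(360,118),T(522,343)),("lid back near",S(205,293),T(450,73)),("lid low near",S(412,350),T(241,104)),("lid low far",S(557,150),T(314,390)),
 ("keeper",S(483,190),T(290,235)),("pull",S(686,440),T(98,320)),("bar a",S(660,432),T(121,334)),("bar b",S(674,390),T(110,286)),("lever end",S(612,357),T(160,290))]:
    p,e=tri(s,a,t,b); print(n,p.round(4),round(e,4))
E
```

```text
s FL+ top [0.68112421 0.05227722 0.14      ] bottom [0.68930741 0.05777805 0.        ]
s F far top [0.42024372 0.00085595 0.14      ] back [ 0.72889415 -0.12840821  0.14      ] back bottom [ 0.72969807 -0.12471295  0.        ]
t F+ [0.68080782 0.05272465 0.14      ] F- [ 0.41771926 -0.00605597  0.14      ]
lidfront near [ 0.6961 -0.0071  0.2979] 0.0024
lidfront far [ 0.4313 -0.0635  0.2936] 0.0086
lid back far [ 0.4682 -0.2244  0.2053] 0.001
lid back near [ 0.7301 -0.1684  0.2038] 0.0039
lid low near [0.6937 0.0305 0.2386] 0.0006
lid low far [ 0.4259 -0.0276  0.2407] 0.0075
keeper [ 0.5576 -0.0106  0.2891] 0.0057
pull [0.5143 0.1899 0.081 ] 0.0048
bar a [0.5038 0.1647 0.0621] 0.0051
bar b [0.535  0.1718 0.1543] 0.0174
lever end [0.5332 0.1167 0.1546] 0.0028
```

```bash
cat >> h.py <<'E'
import json,os
from scipy.spatial.transform import Rotation as Ro
# chest model (fitted): L lateral dir (+chest y), U outward, front plane at U-coordinate UF, lateral LC
YAW=np.radians(12.1); L=np.array([np.cos(YAW),np.sin(YAW),0]); U=np.array([-np.sin(YAW),np.cos(YAW),0]); Z=np.array([0,0,1.])
UF=-0.087; LC=0.544
def W(out,z,lat=0): return (LC+lat)*L+(UF+out)*U+z*Z
def loc(p): p=np.asarray(p); return np.array([p@U-UF,p[2],p@L-LC])
def Rl(a):  # gripper leaned a deg, y=L
    a=np.radians(a); z=-U*np.sin(a)-Z*np.cos(a); return np.array([np.cross(L,z),L,z]).T
def load():
    d=json.load(open("cmd.json")); return np.array(d["R"]),np.array(d["p"])
def save(R,p): json.dump({"R":np.asarray(R).tolist(),"p":np.asarray(p).tolist()},open("cmd.json","w"))
def rel(Rt,pt,R0=None,p0=None):
    if R0 is None: R0,p0=load()
    return np.r_[R0.T@(pt-p0)*100,Ro.from_matrix(R0.T@Rt).as_rotvec()]
def commit(row):
    R,p=load(); save(R@Ro.from_rotvec(row[3:6]).as_matrix(),p+R@np.array(row[:3])/100)
def tcp(grasp,R,d=.164): return np.asarray(grasp)-R[:,2]*d
def show():
    s=bot.state(); print("t",round(s["t"],2),"p",s["position"].round(4),"F",s["wrist_force"].round(1),"T",s["ft_torque"].round(2),"grip",round(s["grip_width"]*8.7,2),"joints",s["joints"].round(0))
    return s
E
python3 - <<'E'
from h import *
s=show(); save(s["tcp_rot"],[.272,-.59,.405])
w=Cam("wrist"); R=s["tcp_rot"]; print("cam in tool",R.T@(w.o-s["position"]),(R.T@w.R.T).round(3))
S=lambda u,v:(180+u/3.3,110+v/3.3); T=lambda u,v:(220+u/3.3,120+v/3.3)
s_=Cam("scene");t=Cam("top")
for n,a,b in [("pull",S(686,440),T(98,320)),("bar a",S(655,432),T(110,286)),("bar b",S(674,390),T(121,334)),("lever end",S(612,357),T(160,290)),("keeper",S(483,190),T(290,235))]:
    p,e=tri(s_,a,t,b); print(n,p.round(4),round(e,4),"out,z,lat",loc(p).round(4))
def lidp(th,s,h=.075): return W(-.2+s*np.cos(th)-h*np.sin(th),.14+s*np.sin(th)+h*np.cos(th))
Rt=Rl(0)
print("go",rel(Rt,tcp(lidp(.52,.17)+[0,0,.03],Rt,.182)).round(3)); save(Rt,tcp(lidp(.52,.17)+[0,0,.03],Rt,.182))
for th in (.52,.4,.3,.2,.1,.0,-.02): print(th,rel(Rt,tcp(lidp(th,.17),Rt,.182)).round(2))
save(s["tcp_rot"],[.272,-.59,.405])
E
```

```text
t 0.35 p [ 0.272  -0.5903  0.4045] F [0.  0.5 0.1] T [-0.02 -0.02 -0.  ] grip 8.7 joints [66. 18. -4. 83.  1. 79. -3.]
cam in tool [0.0833718  0.00047246 0.02058313] [[ 0.001 -0.954 -0.301]
 [ 1.     0.001  0.001]
 [-0.001 -0.301  0.954]]
pull [0.5143 0.1899 0.081 ] 0.0048 out,z,lat [ 0.1649  0.081  -0.0013]
bar a [0.545  0.1733 0.1085] 0.0047 out,z,lat [0.1422 0.1085 0.0253]
bar b [0.4959 0.1616 0.111 ] 0.0044 out,z,lat [ 0.141   0.111  -0.0252]
lever end [0.5332 0.1167 0.1546] 0.0028 out,z,lat [0.0894 0.1546 0.0018]
keeper [ 0.5576 -0.0106  0.2891] 0.0057 out,z,lat [-0.0402  0.2891 -0.001 ]
go [ 49.203 -35.821  -9.643  -0.     -0.     -1.35 ]
0.52 [0. 0. 3. 0. 0. 0.]
0.4 [1.71 0.   4.43 0.   0.   0.  ]
0.3 [3.   0.   5.77 0.   0.   0.  ]
0.2 [4.14 0.   7.23 0.   0.   0.  ]
0.1 [ 5.14 -0.    8.8   0.    0.    0.  ]
0.0 [ 5.97 -0.   10.46  0.    0.    0.  ]
-0.02 [ 6.12  0.   10.8   0.    0.    0.  ]
```

Emit:
play_rows(series=[0,0,-9.6,0,0,-0.12,0,0,0,-9.6,0,0,-0.24,0,0,0,-9.6,0,0,-0.36,0,3,-2,-9.6,0,0,-0.48,0,6,-4.5,-9.6,0,0,-0.6,0,9,-6.5,-9.6,0,0,-0.72,0,12,-8.5,-9.6,0,0,-0.84,0,15,-11,-9.6,0,0,-0.96,0,18,-13,-9.6,0,0,-1.08,0,21,-15,-9.6,0,0,-1.2,0,24,-17.5,-9.6,0,0,-1.35,0,27,-19.5,-9.6,0,0,-1.35,0], grip_force=10)

```text
t: 1.5
position: [0.4361, -0.2979, 0.5012]
tcp_rot: [[-0.215, 0.977, 0.0], [0.977, 0.215, -0.001], [-0.001, 0.0, -1.0]]
wrist_force: [0.4, -0.4, -0.1]
grip_width: 0.174
```

```bash
python3 - <<'E'
from h import *
commit([27,-19.5,-9.6,0,0,-1.35]); R,p=load(); s=show(); print(p,(s["tcp_rot"]-R).round(3).tolist())
def lidp(th,s,h=.075): return W(-.2+s*np.cos(th)-h*np.sin(th),.14+s*np.sin(th)+h*np.cos(th))
Rt=Rl(0); print(rel(Rt,tcp(lidp(.52,.17)+[0,0,.03],Rt,.182)).round(3))
E
```

```text
t 1.5 p [ 0.4361 -0.2979  0.5012] F [ 0.4 -0.4 -0.1] T [ 0.04 -0.16 -0.02] grip 1.51 joints [ 54.   3. -24.  91.   1.  87.  43.]
[ 0.43562322 -0.29993239  0.50106884] [[-0.006, -0.001, 0.001], [-0.001, 0.006, -0.001], [-0.001, 0.0, 0.0]]
[20.787 18.09  -0.043 -0.    -0.    -0.   ]
```

Emit:
play_rows(series=[3,2.6,0,0,0,0,0,6,5.2,0,0,0,0,0,9,7.8,0,0,0,0,0,12,10.4,0,0,0,0,0,15,13,0,0,0,0,0,18,15.6,0,0,0,0,0,20.8,18.1,0,0,0,0,0,20.8,18.1,1,0,0,0,0,20.8,18.1,2,0,0,0,0,21,18.1,3,0,0,0,0,21.8,18.1,3.7,0,0,0,0,22.5,18.1,4.4,0,0,0,0])

```text
t: 2.5
position: [0.5651, -0.0441, 0.4561]
tcp_rot: [[-0.206, 0.979, 0.0], [0.979, 0.206, -0.002], [-0.002, -0.0, -1.0]]
wrist_force: [0.8, -1.2, 0.4]
grip_width: 0.009
```

```bash
python3 - <<'E'
from h import *
commit([22.5,18.1,4.4,0,0,0]); R,p=load(); s=show(); print(p)
def lidp(th,s,h=.075): return W(-.2+s*np.cos(th)-h*np.sin(th),.14+s*np.sin(th)+h*np.cos(th))
Rt=Rl(0)
for th in (.3,.2,.1,.0,-.03): print(rel(Rt,tcp(lidp(th,.17),Rt,.182)).round(2))
c=Cam("scene"); c.crop("s2.png",180,110,420,290,3.3)
E
```

```text
t 2.5 p [ 0.5651 -0.0441  0.4561] F [ 0.8 -1.2  0.4] T [-0.41 -0.24  0.02] grip 0.08 joints [ 35.  10. -37.  90.   6.  83.   9.]
[ 0.56546454 -0.04199255  0.45713399]
[ 1.28 -0.01  1.33 -0.   -0.   -0.  ]
[ 2.43 -0.01  2.79 -0.   -0.   -0.  ]
[ 3.42 -0.01  4.36 -0.   -0.   -0.  ]
[ 4.26 -0.01  6.02 -0.   -0.   -0.  ]
[ 4.47 -0.01  6.53 -0.   -0.   -0.  ]
```

View pics/s2.png

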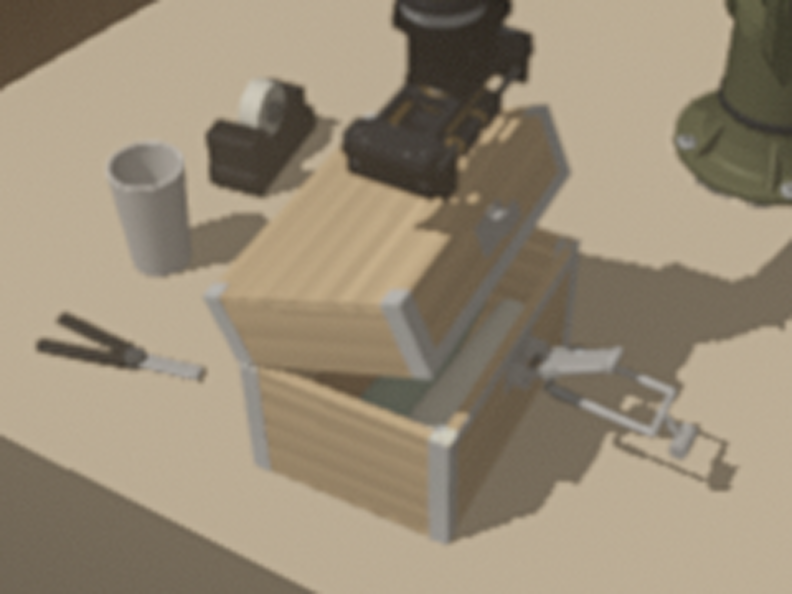

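The lid is coming down with the fingers, and the contact force is small. I'll carry on along the arc.

Emit:
play_rows(series=[0.65,0,0.65,0,0,0,0,1.3,0,1.3,0,0,0,0,1.9,0,2.1,0,0,0,0,2.4,0,2.8,0,0,0,0,2.9,0,3.6,0,0,0,0,3.4,0,4.4,0,0,0,0,3.8,0,5.2,0,0,0,0,4.2,0,5.8,0,0,0,0,4.3,0,6.2,0,0,0,0,4.3,0,6.5,0,0,0,0,4.3,0,6.7,0,0,0,0,4.3,0,6.7,0,0,0,0])

```text
t: 3.55
position: [0.5562, 0.0001, 0.3972]
tcp_rot: [[-0.209, 0.978, 0.002], [0.978, 0.209, -0.004], [-0.005, 0.001, -1.0]]
wrist_force: [-16.7, -3.5, 40.6]
grip_width: 0.009
```

```bash
python3 - <<'E'
from h import *
commit([4.3,0,6.7,0,0,0]); R,p=load(); s=show(); print(p)
c=Cam("scene"); c.crop("s3.png",180,110,420,290,3.3)
E
```

```text
t 3.55 p [5.562e-01 1.000e-04 3.972e-01] F [-16.7  -3.5  40.6] T [-0.8   3.71  0.02] grip 0.08 joints [ 32.  10. -39.  96.   7.  76.   4.]
[5.56440216e-01 7.88754474e-05 3.90152226e-01]
```

View pics/s3.png

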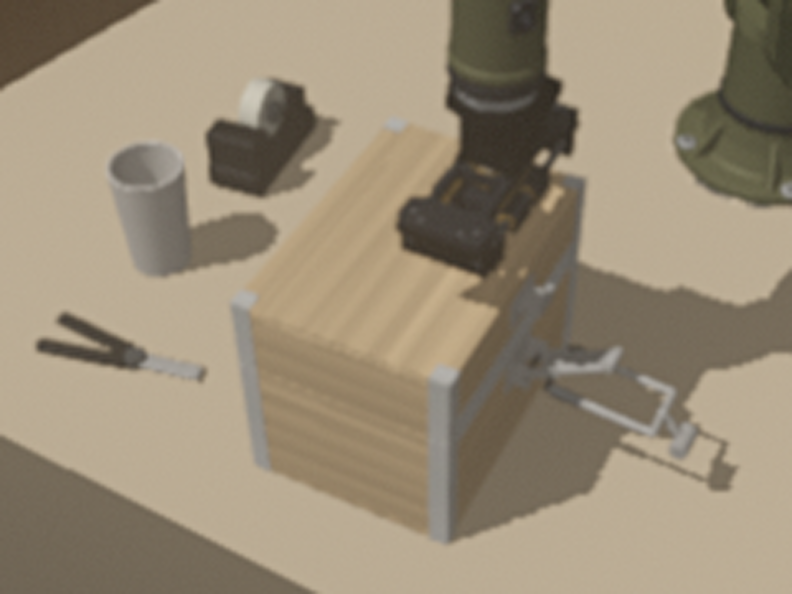

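The lid is shut: the fingertip height is 0.215 m under 40 N, and the picture shows no gap. Next comes the pre-grasp for the pull.

```bash
python3 - <<'E'
from h import *
Rt=Rl(40); g=W(.1645,.082); pre=tcp(g,Rt)-Rt[:,2]*.09
print("rel",rel(Rt,pre).round(3),pre)
E
```

```text
rel [ 3.5728e+01 -1.3000e-02  1.1373e+01 -0.0000e+00 -6.9900e-01 -0.0000e+00] [0.48144463 0.34945146 0.27657529]
```

Emit:
play_rows(series=[0,0,-3,0,0,0,0,0,0,-6,0,0,0,0,4,0,-7,0,0,0,0,8,0,-7,0,-0.1,0,3,12,0,-6,0,-0.2,0,8.7,16,0,-4,0,-0.3,0,8.7,20,0,-2,0,-0.4,0,8.7,24,0,0,0,-0.5,0,8.7,28,0,3,0,-0.6,0,8.7,31,0,6,0,-0.7,0,8.7,34,0,9,0,-0.7,0,8.7,35.7,0,11.4,0,-0.7,0,8.7])

```text
t: 4.6
position: [0.4806, 0.3483, 0.2783]
tcp_rot: [[-0.164, 0.977, 0.136], [0.748, 0.213, -0.629], [-0.643, -0.001, -0.766]]
wrist_force: [1.7, 1.2, 0.7]
grip_width: 0.601
```

```bash
python3 - <<'E'
from h import *
commit([35.7,0,11.4,0,-.7,0]); R,p=load(); s=show(); print(p,(s["tcp_rot"]-R).round(3).tolist())
c=Cam("scene"); c.crop("s4.png",220,110,440,290,3.5)
t=Cam("top"); t.crop("t4.png",220,120,400,270,4)
w=Cam("wrist"); cv2.imwrite("pics/w4.png",w.im)
E
```

```text
t 4.6 p [0.4806 0.3483 0.2783] F [1.7 1.2 0.7] T [ 0.74 -0.02  0.06] grip 5.23 joints [-14.  33. -45.  92.  48.  99. -57.]
[0.48162885 0.34920169 0.27630356] [[-0.003, -0.001, 0.002], [-0.0, 0.004, 0.001], [0.001, -0.001, -0.0]]
```

View pics/s4.png

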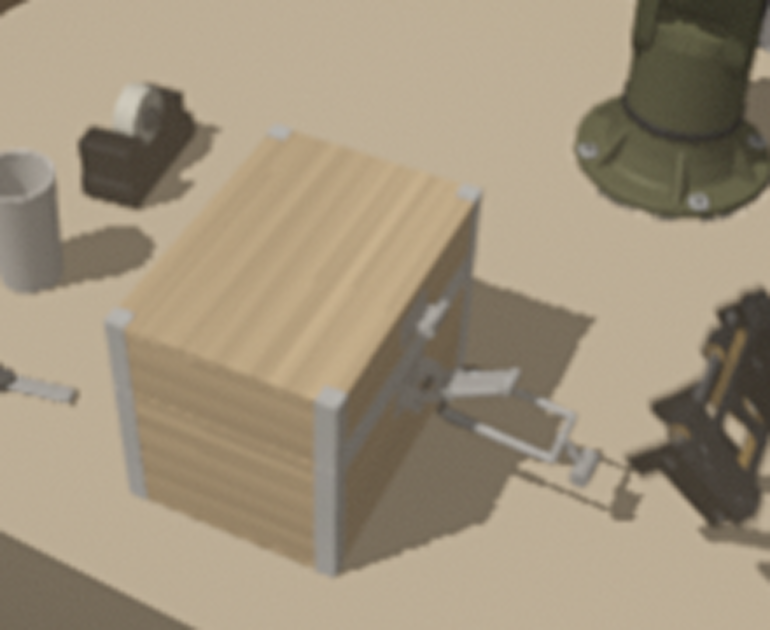

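View pics/w4.png

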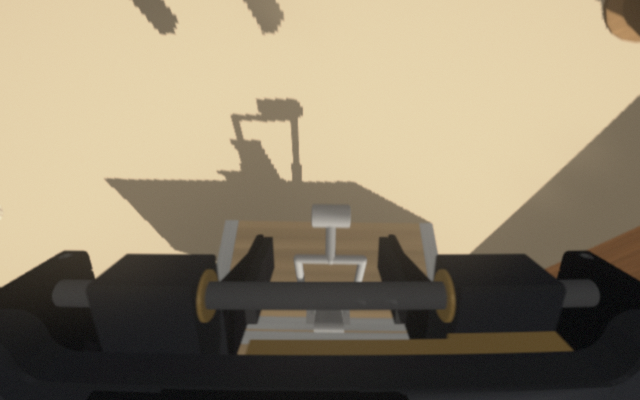

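View pics/t4.png

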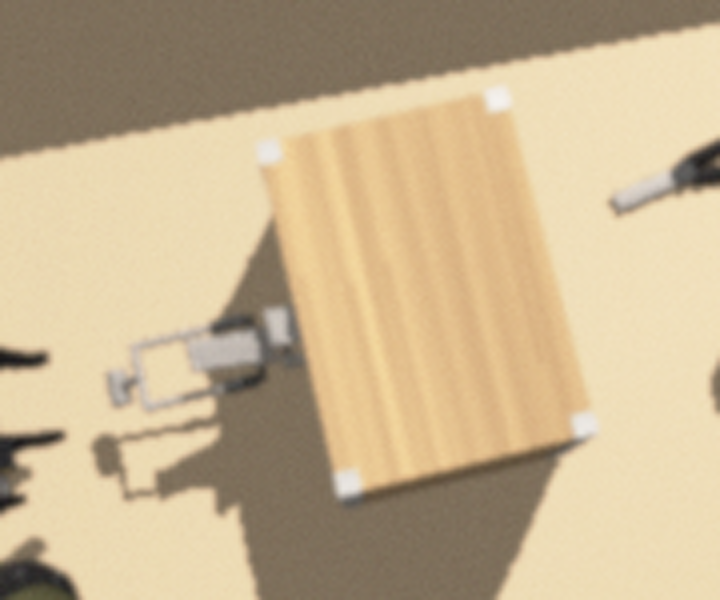

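The wrist view shows the pull at (331,215), between the fingers. I'll refine the chest pose from the lid-top corners in the top view and the pull position from three views.

```bash
python3 - <<'E'
from h import *
s=Cam("scene");t=Cam("top");w=Cam("wrist")
S=lambda u,v:(220+u/3.5,110+v/3.5); T=lambda u,v:(220+u/4,120+v/4)
A=np.array([[-.1,.14],[.1,.14],[.1,-.14],[-.1,-.14]])
B=np.array([t.onz(T(*q),.215)[:2] for q in [(257,142),(507,88),(598,432),(338,502)]])
Bs=np.array([s.onz(S(*q),.215)[:2] for q in [(332,392),(105,316),(280,127),(482,190)]])
for X,b in((A,B),(A,Bs)):
    a=X-X.mean(0); bb=b-b.mean(0); Um,_,V=np.linalg.svd(a.T@bb); R=(V.T@Um.T)
    yaw=np.degrees(np.arctan2(R[1,0],R[0,0])); c=b.mean(0)
    print("centre",c,"yaw",yaw,"UF",c@U[:2]+.1,"LC",c@L[:2],"resid",((X-X.mean(0))@R.T+c-b).round(4).tolist())
p1,e1=tri(s,S(586,465),t,T(119,388)); p2,e2=tri(w,(331,215),t,T(119,388)); p3,e3=tri(w,(331,215),s,S(586,465))
for p,e in((p1,e1),(p2,e2),(p3,e3)): print("pull",loc(p).round(4),round(e,4))
st=bot.state(); print("pull wrist-predict", w.proj(W(.1645,.082)))
print("keeper proj s",s.proj(W(.01,.195))-[220,110],"obs/3.5",430/3.5,318/3.5," top",(t.proj(W(.01,.195))-[220,120])*4, "obs 280,328")
for q in ((302,262),(362,263)): print("bar corner onplane", loc(w.onplane(q,W(0,.11),Z)).round(4))
E
```

```text
centre [ 0.57049528 -0.06848771] yaw -77.97331488985468 UF -0.08655253878772104 LC 0.5434644238035734 resid [[-0.0023, -0.0005], [-0.0004, 0.001], [-0.0015, 0.0006], [0.0042, -0.0012]]
centre [ 0.56879526 -0.06743065] yaw -78.44018950394198 UF -0.08516260329600742 LC 0.5420237526679965 resid [[0.0092, 0.0085], [-0.0008, -0.0009], [-0.0058, -0.0065], [-0.0026, -0.0011]]
pull [ 0.1639  0.0823 -0.0015] 0.0036
pull [0.1608 0.0911 0.0013] 0.0074
pull [0.1667 0.0939 0.0058] 0.0028
pull wrist-predict [[324.63744452 201.79760127]]
keeper proj s [[120.38352329  88.49266663]] obs/3.5 122.85714285714286 90.85714285714286  top [[286.82210257 323.50395554]] obs 280,328
bar corner onplane [ 0.1083  0.11   -0.0201]
bar corner onplane [0.1058 0.11   0.0333]
```

```bash
python3 - <<'E'
from h import *
w=Cam("wrist"); s=show(); cv2.imwrite("pics/w5.png",w.im[150:350,160:480].repeat(2,0).repeat(2,1))
R=s["tcp_rot"]; print("cam in tool",R.T@(w.o-s["position"]),(R.T@w.R.T).round(3))
for n,q in dict(pull=W(.1645,.082),barm=W(.1416,.11,-.026),barp=W(.1416,.11,.026),leverend=W(.0894,.155),fbl=W(0,0,-.14),fbr=W(0,0,.14)).items(): print(n,w.proj(q).round(1))
E
```

```text
t 4.95 p [0.4835 0.3439 0.2822] F [-0.2  0.7  1.1] T [ 0.73 -0.03  0.03] grip 8.05 joints [-14.  33. -45.  92.  48.  99. -56.]
cam in tool [ 0.08402446 -0.0001682   0.02102057] [[ 0.002 -0.953 -0.303]
 [ 1.     0.001  0.001]
 [-0.001 -0.303  0.953]]
pull [[323.9 200.3]]
barm [[291.4 245.4]]
barp [[356.7 245.3]]
leverend [[324.3 318. ]]
fbl [[222.2 213.4]]
fbr [[426.8 212.9]]
```

View pics/w5.png

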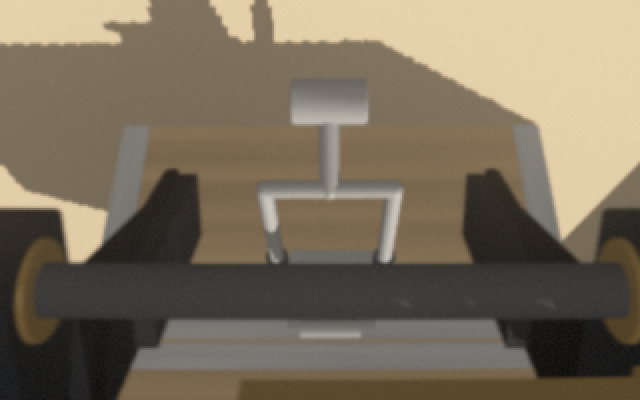

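With the arm settled, the wrist view agrees with the model to 1–2 px for the chest bottom corners, bar and pull. Approaching the pull.

```bash
python3 - <<'E'
from h import *
s=show(); save(s["tcp_rot"],s["position"])
Rt=Rl(40); g=W(.1645,.082)
print("rel",rel(Rt,tcp(g,Rt)).round(3))
E
```

```text
t 4.95 p [0.4835 0.3439 0.2822] F [-0.2  0.7  1.1] T [ 0.73 -0.03  0.03] grip 8.05 joints [-14.  33. -45.  92.  48.  99. -56.]
rel [ 8.270e-01 -9.400e-02  9.056e+00  1.000e-03  2.000e-03 -4.000e-03]
```

Emit:
play_rows(series=[0.4,-0.1,1,0,0,0,8.7,0.8,-0.1,2,0,0,0,8.7,0.8,-0.1,3.2,0,0,0,8.7,0.8,-0.1,4.5,0,0,0,8.7,0.8,-0.1,5.8,0,0,0,8.7,0.8,-0.1,7,0,0,0,8.7,0.8,-0.1,8,0,0,0,8.7,0.8,-0.1,8.6,0,0,0,8.7,0.8,-0.1,9,0,0,0,8.7,0.8,-0.1,9,0,0,0,8.7,0.8,-0.1,9,0,0,0,8.7])

```text
t: 5.87
position: [0.4924, 0.2942, 0.2067]
tcp_rot: [[-0.16, 0.978, 0.135], [0.748, 0.21, -0.63], [-0.644, 0.0, -0.765]]
wrist_force: [1.5, -0.3, 0.0]
grip_width: 0.997
```

```bash
python3 - <<'E'
from h import *
commit([.8,-.1,9,0,0,0]); R,p=load(); s=show(); print(p)
print("grasp pt loc",loc(s["position"]+s["tcp_rot"][:,2]*.164).round(4))
c=Cam("scene"); c.crop("s6.png",300,180,440,285,5.5)
w=Cam("wrist"); cv2.imwrite("pics/w6.png",w.im[150:350,160:480].repeat(2,0).repeat(2,1)); print(w.proj(W(.1645,.082)))
E
```

```text
t 5.87 p [0.4924 0.2942 0.2067] F [ 1.5 -0.3  0. ] T [ 0.75  0.04 -0.01] grip 8.68 joints [-10.  35. -43.  99.  52.  91. -59.]
[0.49347943 0.29302502 0.20822991]
grasp pt loc [ 0.1659  0.0812 -0.0008]
[[326.16171111 270.98889294]]
```

View pics/s6.png

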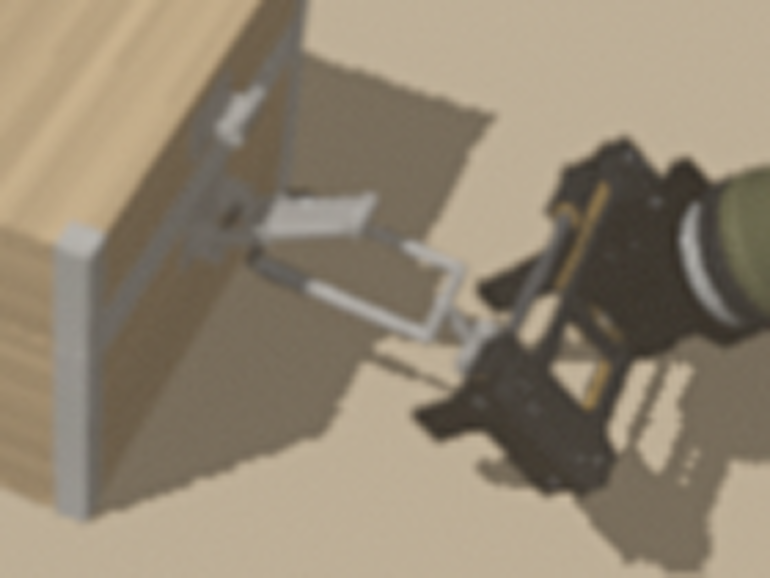

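View pics/w6.png

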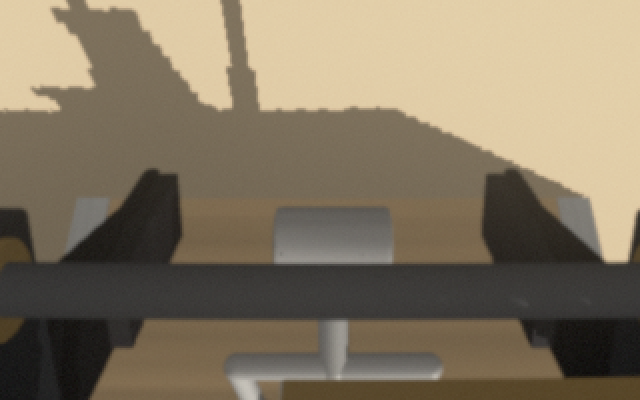

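The pull sits centred between the pads. Closing on it.

Emit:
play_rows(series=[0,0,0,0,0,0,2.6,0,0,0,0,0,0,2.6,0,0,0,0,0,0,2.6,0,0,0,0,0,0,2.6,0,0,0,0,0,0,2.6,0,0,0,0,0,0,2.6,0,0,0,0,0,0,2.6,0,0,0,0,0,0,2.6,0,0,0,0,0,0,2.6,0,0,0,0,0,0,2.6,0,0,0,0,0,0,2.6,0,0,0,0,0,0,2.6], grip_force=8)

```text
t: 6.97
position: [0.4925, 0.294, 0.2066]
tcp_rot: [[-0.16, 0.978, 0.135], [0.748, 0.21, -0.63], [-0.644, 0.0, -0.765]]
wrist_force: [1.2, -0.9, -0.1]
grip_width: 0.343
```

```bash
python3 - <<'E'
from h import *
s=show(); g0=s["position"]+s["tcp_rot"][:,2]*.164; print("grasp pt loc",loc(g0).round(4))
R,p=load(); gc=p+R[:,2]*.164; print("cmd g",loc(gc).round(4))
# arc about loop pivot, lever angle .15
lev=.15
def kin(lev,th,b=.1):
    f=np.radians(62)+lev; P1=np.array([.016+.025*np.sin(f),.11+.025*np.cos(f)])
    d=np.array([np.sin(th),np.cos(th)]); n=np.array([np.cos(th),-np.sin(th)])
    bar=P1+b*d; return bar,bar+.025*d+.025*n
print(kin(.15,np.radians(95)))
off=None
for th in (95,90,82,74,66,58,50,42,34,26,18,10,2,-6,-12,-17,-20):
    bar,g=kin(lev,np.radians(th))
    if off is None: off=W(*g)
    print(th,bar.round(4),g.round(4),(R.T@(W(*g)-off)*100).round(2))
E
```

```text
t 6.97 p [0.4925 0.294  0.2066] F [ 1.2 -0.9 -0.1] T [ 0.85 -0.08  0.09] grip 2.99 joints [-10.  35. -43.  99.  52.  91. -59.]
grasp pt loc [ 0.1656  0.0812 -0.0007]
cmd g [0.1644 0.0828 0.    ]
(array([0.13919922, 0.10959077]), array([0.16192519, 0.08250701]))
95 [0.1392 0.1096] [0.1619 0.0825] [0. 0. 0.]
90 [0.1396 0.1183] [0.1646 0.0933] [-0.49  0.   -1.  ]
82 [0.1386 0.1322] [0.1668 0.1109] [-1.46  0.01 -2.49]
74 [0.1357 0.1459] [0.1666 0.1287] [-2.62  0.01 -3.84]
66 [0.1309 0.159 ] [0.1639 0.1463] [-3.96  0.02 -5.01]
58 [0.1244 0.1713] [0.1588 0.1633] [-5.44  0.02 -5.98]
50 [0.1162 0.1826] [0.1514 0.1795] [-7.05  0.03 -6.74]
42 [0.1065 0.1926] [0.1418 0.1945] [-8.75  0.04 -7.27]
34 [0.0955 0.2012] [0.1302 0.208 ] [-10.51   0.04  -7.55]
26 [0.0834 0.2082] [0.1168 0.2197] [-12.29   0.05  -7.59]
18 [0.0705 0.2134] [0.102  0.2295] [-14.05   0.06  -7.38]
10 [0.0569 0.2168] [0.0859 0.2371] [-15.77   0.06  -6.92]
2 [0.0431 0.2182] [0.0689 0.2424] [-17.41   0.07  -6.23]
-6 [0.0291 0.2178] [0.0514 0.2452] [-18.94   0.07  -5.32]
-12 [0.0188 0.2161] [0.038  0.2458] [-19.99   0.08  -4.51]
-17 [0.0103 0.2139] [0.0269 0.2452] [-20.8    0.08  -3.74]
-20 [0.0054 0.2123] [0.0203 0.2443] [-21.25   0.08  -3.25]
```

Emit:
play_rows(series=[-0.2,0,-0.5,0,0,0,2.6,-0.5,0,-1,0,0,0,2.6,-0.95,0,-1.75,0,0,0,2.6,-1.45,0,-2.5,0,0,0,2.6,-2,0,-3.2,0,0,0,2.6,-2.6,0,-3.85,0,0,0,2.6,-3.3,0,-4.45,0,0,0,2.6,-3.95,0,-5,0,0,0,2.6,-4.7,0,-5.5,0,0,0,2.6,-5.45,0,-6,0,0,0,2.6,-6.25,0,-6.4,0,0,0,2.6,-7.05,0,-6.75,0,0,0,2.6])

```text
t: 7.97
position: [0.4946, 0.2836, 0.3046]
tcp_rot: [[-0.16, 0.978, 0.135], [0.748, 0.21, -0.63], [-0.644, 0.0, -0.765]]
wrist_force: [0.7, 1.0, -0.4]
grip_width: 0.344
```

```bash
python3 - <<'E'
from h import *
commit([-7.05,0,-6.75,0,0,0]); R,p=load(); s=show(); print(p)
print("grasp pt loc",loc(s["position"]+s["tcp_rot"][:,2]*.164).round(4))
c=Cam("scene"); c.crop("s7.png",280,150,440,285,5)
E
```

```text
t 7.97 p [0.4946 0.2836 0.3046] F [ 0.7  1.  -0.4] T [ 1.15 -0.04  0.23] grip 3.0 joints [ -7.  28. -46.  96.  48.  96. -51.]
[0.49536792 0.28275693 0.30527371]
grasp pt loc [ 0.155   0.1791 -0.0009]
```

View pics/s7.png

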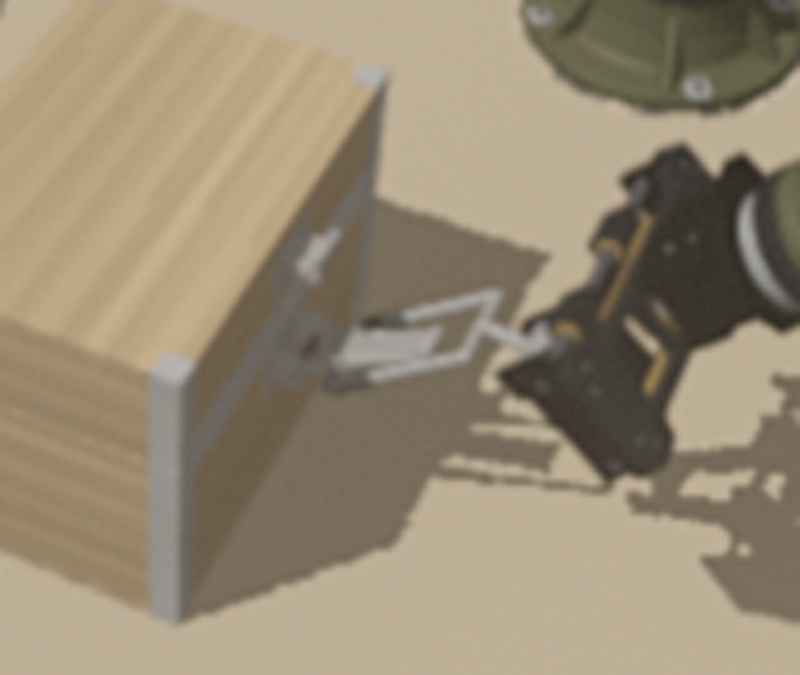

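Emit:
play_rows(series=[-0.85,0,-0.3,0,0,0,2.6,-1.7,0,-0.5,0,0,0,2.6,-2.6,0,-0.7,0,0,0,2.6,-3.5,0,-0.8,0,0,0,2.6,-4.35,0,-0.85,0,0,0,2.6,-5.25,0,-0.85,0,0,0,2.6,-6.1,0,-0.75,0,0,0,2.6,-7,0,-0.65,0,0,0,2.6,-7.9,0,-0.4,0,0,0,2.6,-8.7,0,-0.2,0,0,0,2.6,-9.55,0,0.15,0,0,0,2.6,-10.35,0,0.5,0,0,0,2.6])

```text
t: 9.02
position: [0.512, 0.2022, 0.3667]
tcp_rot: [[-0.16, 0.978, 0.135], [0.748, 0.209, -0.63], [-0.644, -0.0, -0.765]]
wrist_force: [1.3, 1.6, -0.8]
grip_width: 0.341
```

```bash
python3 - <<'E'
from h import *
commit([-10.35,0,.5,0,0,0]); R,p=load(); s=show(); print(p)
print("grasp pt loc",loc(s["position"]+s["tcp_rot"][:,2]*.164).round(4),"cmd",loc(p+R[:,2]*.164).round(4))
c=Cam("scene"); c.crop("s8.png",280,150,440,285,5)
t=Cam("top"); t.crop("t8.png",230,160,330,240,7)
E
```

```text
t 9.02 p [0.512  0.2022 0.3667] F [ 1.3  1.6 -0.8] T [ 1.11 -0.22  0.29] grip 2.97 joints [  2.  19. -45.  98.  46.  94. -39.]
[0.51225648 0.20212423 0.36812586]
grasp pt loc [ 0.0717  0.2413 -0.001 ] cmd [ 0.0716  0.2427 -0.0007]
```

View pics/s8.png

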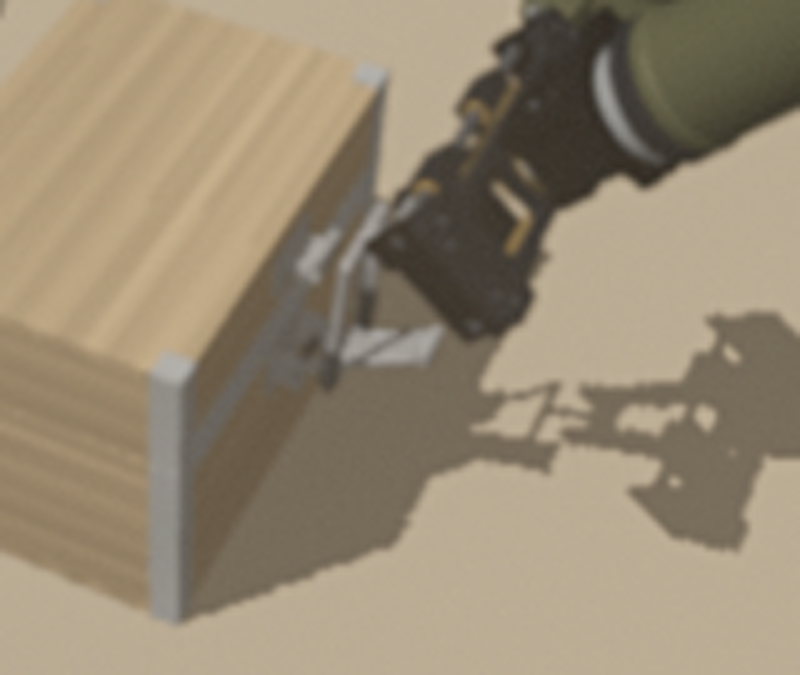

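View pics/t8.png

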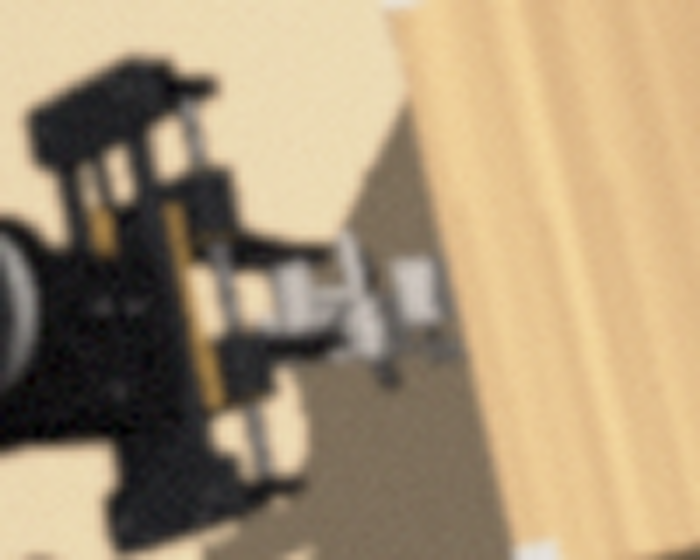

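```bash
python3 - <<'E'
from h import *
t=Cam("top"); R,p=load()
for q in ((345,240),(372,355),(360,298)): print(loc(t.onz((230+q[0]/7,160+q[1]/7),.2175)).round(4))
print("keeper top of lip mid expect",(t.proj(W(.0215,.201))-[230,160])*7,(t.proj(W(.01,.195))-[230,160])*7)
for th in (-2,-6,-10,-14,-17): 
    th=np.radians(th);P1=np.array([.0396,.1183]);d=np.array([np.sin(th),np.cos(th)]); n=np.array([np.cos(th),-np.sin(th)])
    g=P1+.125*d+.025*n; print((R.T@(W(*g)+[0,0,.0007]-(p+R[:,2]*.164))*100).round(2), g)
E
```

```text
[0.0419 0.2175 0.0248]
[ 0.0416  0.2175 -0.0274]
[ 0.0412  0.2175 -0.0018]
keeper top of lip mid expect [[405.75121046 289.88147031]] [[431.9386795 286.1319222]]
[-1.01  0.07  0.57] [0.06022233 0.24409634]
[-1.75  0.07  1.05] [0.05139699 0.24522845]
[-2.47  0.07  1.59] [0.04251417 0.24574217]
[-3.14  0.08  2.17] [0.03361716 0.24563501]
[-3.62  0.08  2.63] [0.02696116 0.24514739]
```

Emit:
play_rows(series=[-0.5,0.1,0.25,0,0,0,2.6,-1,0.1,0.55,0,0,0,2.6,-1.5,0.1,0.85,0,0,0,2.6,-2,0.1,1.2,0,0,0,2.6,-2.4,0.1,1.55,0,0,0,2.6,-2.8,0.1,1.9,0,0,0,2.6,-3.1,0.1,2.2,0,0,0,2.6,-3.2,0.1,2.3,0,0,0,2.6,-3.2,0.1,2.3,0,0,0,2.6])

```text
t: 9.92
position: [0.5212, 0.1643, 0.3694]
tcp_rot: [[-0.159, 0.978, 0.134], [0.748, 0.208, -0.631], [-0.645, -0.0, -0.764]]
wrist_force: [-0.4, -0.4, -0.4]
grip_width: 0.344
```

```bash
python3 - <<'E'
from h import *
commit([-3.2,.1,2.3,0,0,0]); R,p=load(); s=show(); print(p)
print("grasp pt loc",loc(s["position"]+s["tcp_rot"][:,2]*.164).round(4),"cmd",loc(p+R[:,2]*.164).round(4))
c=Cam("scene"); c.crop("s9.png",300,160,400,235,7.5)
t=Cam("top"); t.crop("t9.png",230,160,330,240,7)
E
```

```text
t 9.92 p [0.5212 0.1643 0.3694] F [-0.4 -0.4 -0.4] T [0.84 0.03 0.04] grip 2.99 joints [  6.  17. -44.  99.  46.  91. -36.]
[0.5213657  0.16388992 0.37115237]
grasp pt loc [ 3.270e-02  2.441e-01 -1.000e-04] cmd [3.230e-02 2.457e-01 2.000e-04]
```

View pics/s9.png

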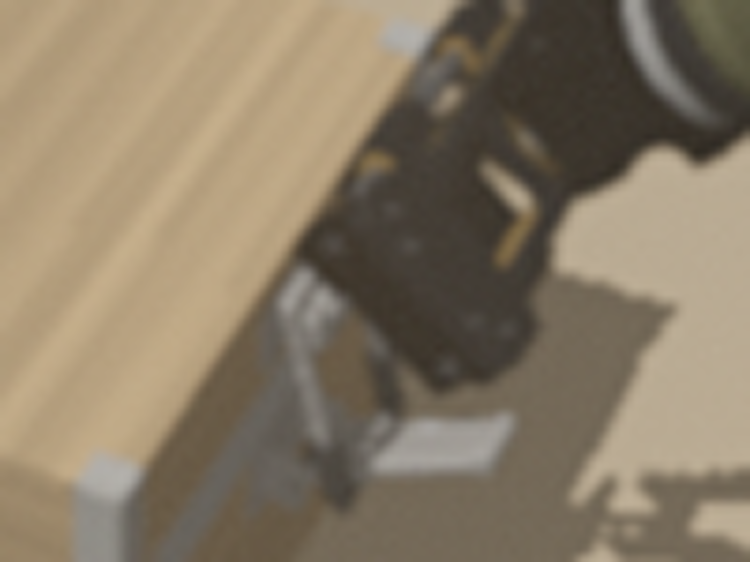

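View pics/t9.png

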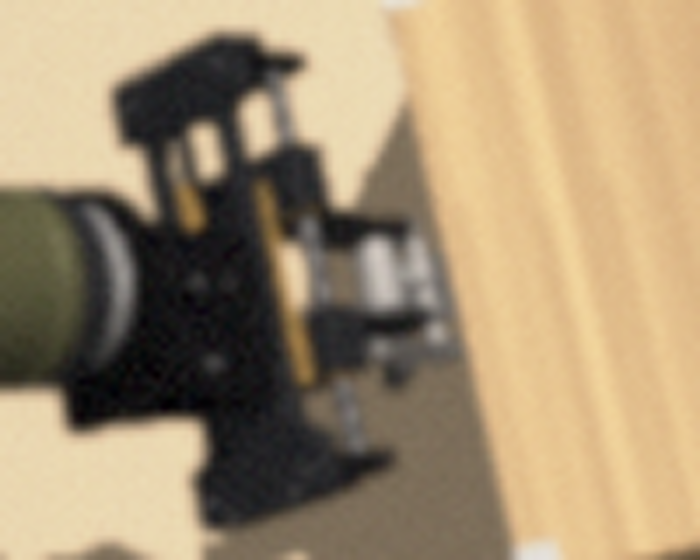

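```bash
python3 - <<'E'
from h import *
t=Cam("top"); t.crop("t9b.png",275,185,305,215,20); c=Cam("scene"); c.crop("s9b.png",325,185,365,220,18)
print("model bar out10 z.2137 ends",((t.proj([W(.01,.2137,k) for k in(-.026,0,.026)])-[275,185])*20).round(),((c.proj([W(.01,.2137,k) for k in(-.026,0,.026)])-[325,185])*18).round())
print("lip top ends",((t.proj([W(.0215,.201,k) for k in(-.014,.014)])-[275,185])*20).round(),((c.proj([W(.0215,.201,k) for k in(-.014,.014)])-[325,185])*18).round())
E
```

```text
model bar out10 z.2137 ends [[365. 461.]
 [327. 297.]
 [289. 135.]] [[351.  54.]
 [283. 157.]
 [213. 262.]]
lip top ends [[279. 415.]
 [239. 241.]] [[383. 183.]
 [310. 296.]]
```

View pics/t9b.png

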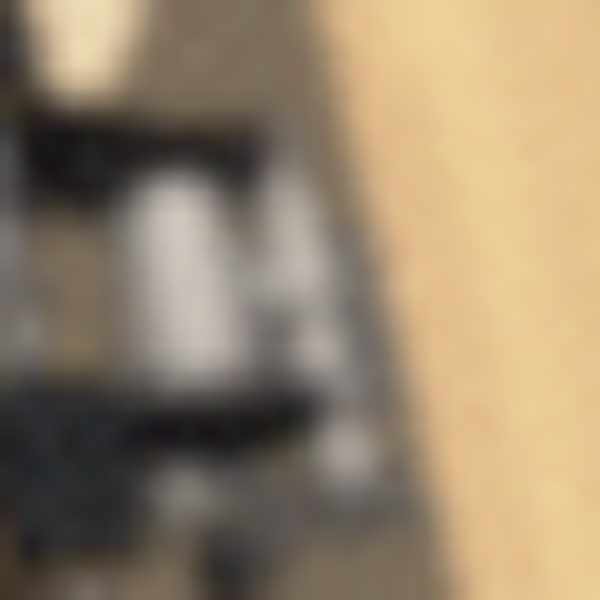

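View pics/s9b.png

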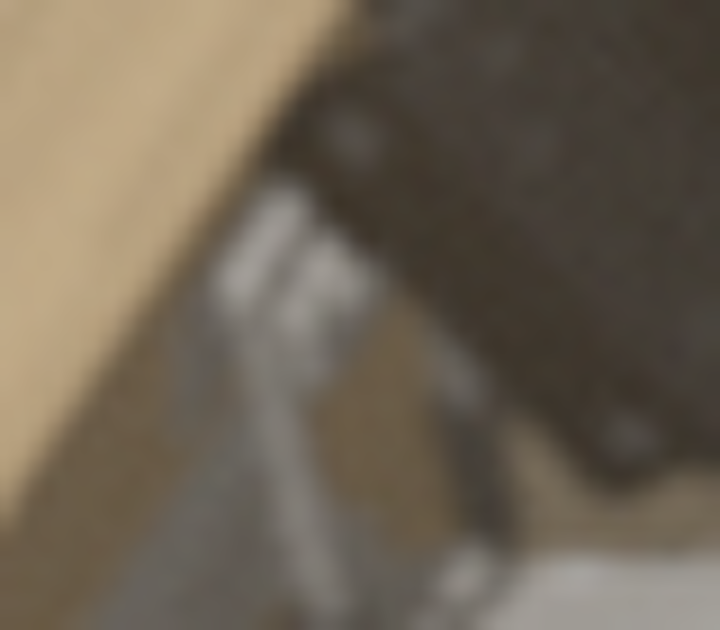

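The bar hangs above the groove, about 12.5 mm outward, which is inside the 3.5–15.5 mm window. I'll tighten the grip and press it down in two stages.

Emit:
play_rows(series=[0,0,0,0,0,0,2.6,0,0,0,0,0,0,2.6,0,0,0.15,0,0,0,2.6,0.15,0,0.35,0,0,0,2.6,0.3,0,0.55,0,0,0,2.6,0.45,0,0.75,0,0,0,2.6,0.6,0,0.95,0,0,0,2.6,0.75,0,1.15,0,0,0,2.6,0.75,0,1.15,0,0,0,2.6], grip_force=30)

```text
t: 10.87
position: [0.5212, 0.1638, 0.3565]
tcp_rot: [[-0.16, 0.978, 0.136], [0.748, 0.21, -0.63], [-0.645, 0.001, -0.764]]
wrist_force: [-1.0, 0.3, 3.7]
grip_width: 0.34
```

```bash
python3 - <<'E'
from h import *
commit([.75,0,1.15,0,0,0]); R,p=load(); s=show(); print(p)
print("grasp pt loc",loc(s["position"]+s["tcp_rot"][:,2]*.164).round(4),"cmd",loc(p+R[:,2]*.164).round(4))
t=Cam("top"); t.crop("t10b.png",275,185,305,215,20); c=Cam("scene"); c.crop("s10b.png",315,175,375,225,13)
print("model bar out10 z.203 ends",((t.proj([W(.01,.203,k) for k in(-.026,0,.026)])-[275,185])*20).round(),((c.proj([W(.01,.203,k) for k in(-.026,0,.026)])-[315,175])*13).round())
E
```

```text
t 10.87 p [0.5212 0.1638 0.3565] F [-1.   0.3  3.7] T [ 0.43  0.27 -0.15] grip 2.96 joints [  6.  17. -44. 100.  47.  91. -37.]
[0.5217505  0.16226212 0.35752511]
grasp pt loc [3.220e-02 2.311e-01 1.000e-04] cmd [0.0306 0.2321 0.0003]
model bar out10 z.203 ends [[369. 471.]
 [331. 309.]
 [294. 148.]] [[381. 205.]
 [332. 279.]
 [282. 355.]]
```

View pics/t10b.png

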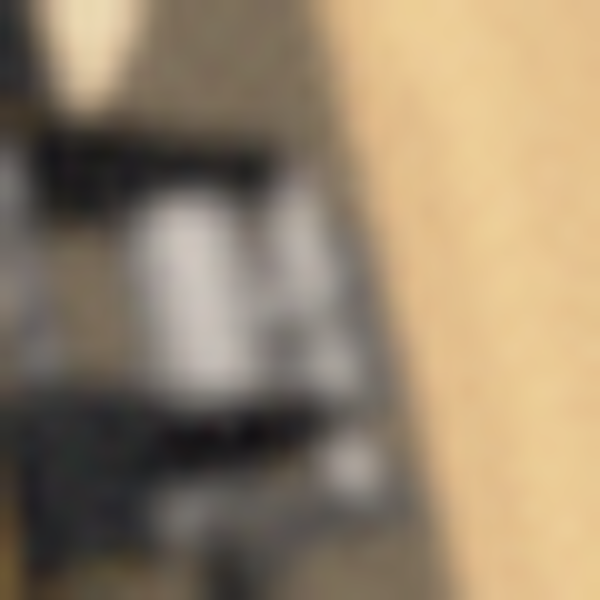

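View pics/s10b.png

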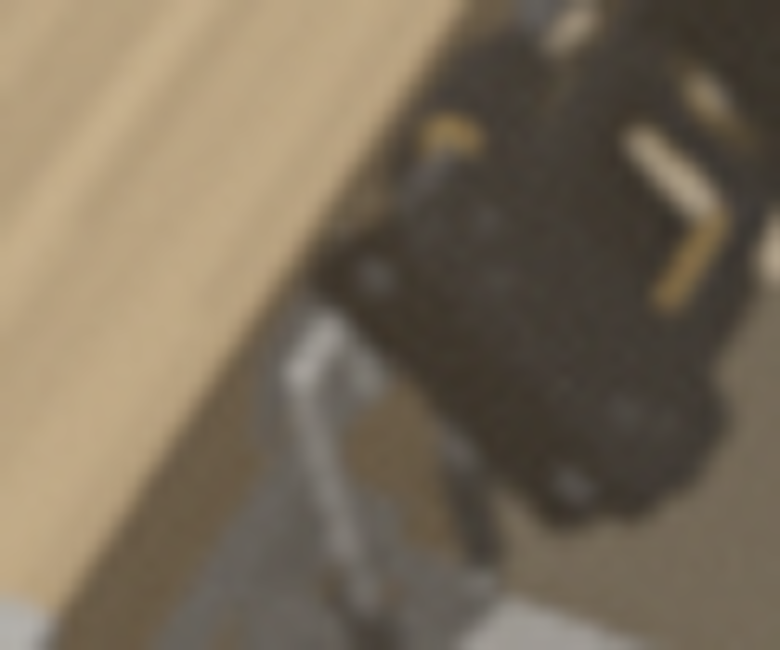

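Emit:
play_rows(series=[0.1,0,0.25,0,0,0,2.6,0.25,0,0.45,0,0,0,2.6,0.35,0,0.65,0,0,0,2.6,0.5,0,0.85,0,0,0,2.6,0.6,0,1.05,0,0,0,2.6,0.6,0,1.05,0,0,0,2.6,0.6,0,1.05,0,0,0,2.6])

```text
t: 11.55
position: [0.5213, 0.1629, 0.3495]
tcp_rot: [[-0.156, 0.978, 0.139], [0.745, 0.209, -0.634], [-0.649, 0.005, -0.761]]
wrist_force: [-10.3, 5.1, 25.9]
grip_width: 0.341
```

```bash
python3 - <<'E'
from h import *
commit([.6,0,1.05,0,0,0]); R,p=load(); s=show(); print(p)
print("grasp pt loc",loc(s["position"]+s["tcp_rot"][:,2]*.164).round(4),"cmd",loc(p+R[:,2]*.164).round(4))
t=Cam("top"); t.crop("t11b.png",275,185,305,215,20); c=Cam("scene"); c.crop("s11b.png",315,175,375,225,13)
print("model bar out10 z.195 ends",((t.proj([W(.01,.195,k) for k in(-.026,0,.026)])-[275,185])*20).round(),((c.proj([W(.01,.195,k) for k in(-.026,0,.026)])-[315,175])*13).round())
E
```

```text
t 11.55 p [0.5213 0.1629 0.3495] F [-10.3   5.1  25.9] T [-1.85  1.15 -1.25] grip 2.96 joints [  6.  18. -44. 101.  48.  90. -38.]
[0.52223463 0.16014115 0.34562902]
grasp pt loc [0.0307 0.2246 0.0004] cmd [0.0285 0.2202 0.0003]
model bar out10 z.195 ends [[372. 479.]
 [334. 318.]
 [297. 158.]] [[379. 231.]
 [330. 305.]
 [280. 382.]]
```

View pics/t11b.png

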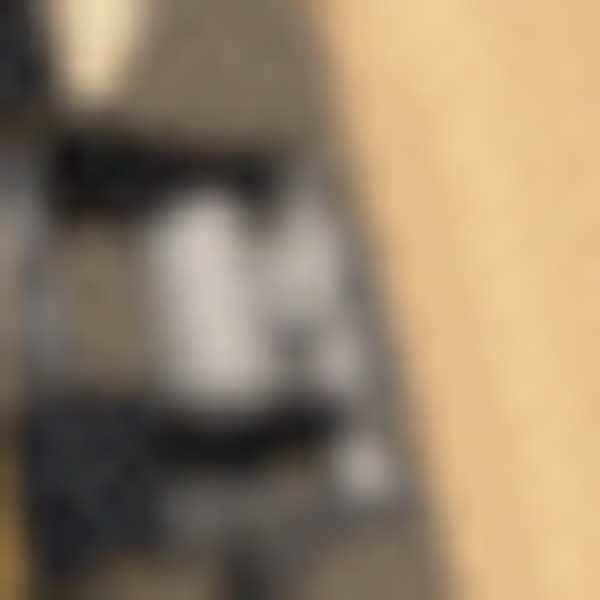

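View pics/s11b.png

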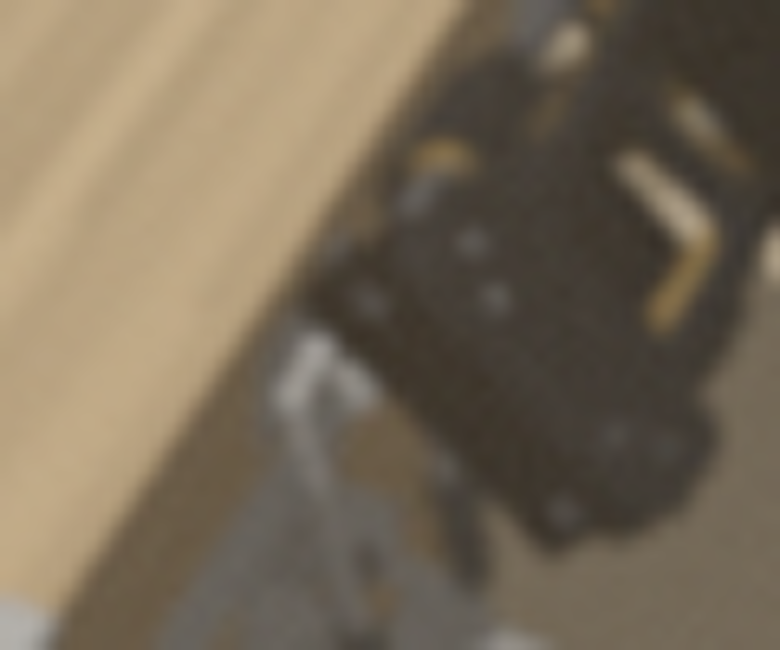

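The bar is seated: the top-view bar end at (368,478) matches the model's (372,479) at z=0.195, with about 26 N of reaction. I'll unload, release and back off.

Emit:
play_rows(series=[-0.1,0,-0.15,0,0,0,2.6,-0.2,0,-0.25,0,0,0,2.6,-0.2,0,-0.3,0,0,0,6.5,-0.2,0,-0.3,0,0,0,6.5,-0.2,0,-0.3,0,0,0,6.5,-0.2,0,-0.3,0,0,0,6.5,-0.2,0,-0.3,0,0,0,6.5,-0.2,0,-0.3,0,0,0,6.5,-0.2,0,-0.3,0,0,0,6.5,-0.2,0,-0.3,0,0,0,6.5,-0.2,0,-0.3,0,0,0,6.5])

```text
t: 12.57
position: [0.5218, 0.1616, 0.3474]
tcp_rot: [[-0.16, 0.978, 0.135], [0.748, 0.209, -0.63], [-0.644, -0.0, -0.765]]
wrist_force: [-0.6, 0.4, -0.2]
grip_width: 0.746
```

Emit:
play_rows(series=[0,0,-1,0,0,0,6.5,0,0,-2.5,0,0,0,6.5,0,0,-4,0,0,0,6.5,0,0,-6,0,0,0,6.5,0,0,-8,0,0,0,6.5,0,0,-10,0,0,0,6.5,0,0,-12,0,0,0,6.5,0,0,-12,0,0,0,6.5,0,0,-12,0,0,0,6.5])

```text
t: 13.32
position: [0.5052, 0.2384, 0.4401]
tcp_rot: [[-0.161, 0.977, 0.137], [0.748, 0.211, -0.629], [-0.643, 0.002, -0.765]]
wrist_force: [-0.5, 0.7, -0.4]
grip_width: 0.744
```

```bash
python3 - <<'E'
from h import *
s=show(); save(s["tcp_rot"],s["position"]); print(loc(s["position"]+s["tcp_rot"][:,2]*.182))
t=Cam("top"); t.crop("t12.png",250,170,320,220,11); c=Cam("scene"); c.crop("s12.png",300,160,400,230,8)
w=Cam("wrist"); cv2.imwrite("pics/w12.png",w.im)
for lev in (.8,1.,1.2):
    f=np.radians(50)+lev; e=W(.016+.085*np.sin(f),.11+.085*np.cos(f)); print(lev,((t.proj(e)-[250,170])*11).round(),((c.proj(e)-[300,160])*8).round(),w.proj(e).round())
e=[W(.01,.195,k) for k in (-.026,.026)]; print(((t.proj(e)-[250,170])*11).round(),((c.proj(e)-[300,160])*8).round(),w.proj(e).round())
E
```

```text
t 13.32 p [0.5052 0.2384 0.4401] F [-0.5  0.7 -0.4] T [0.76 0.09 0.01] grip 6.47 joints [ -1.  18. -47.  90.  45. 102. -37.]
[0.09707618 0.30082154 0.00041537]
0.8 [[185. 459.]] [[536. 571.]] [[325.  43.]]
1.0 [[203. 464.]] [[523. 597.]] [[325.  37.]]
1.2 [[229. 466.]] [[503. 618.]] [[325.  34.]]
[[479. 428.]
 [438. 252.]] [[353. 262.]
 [292. 355.]] [[299. 186.]
 [352. 186.]]
```

View pics/t12.png

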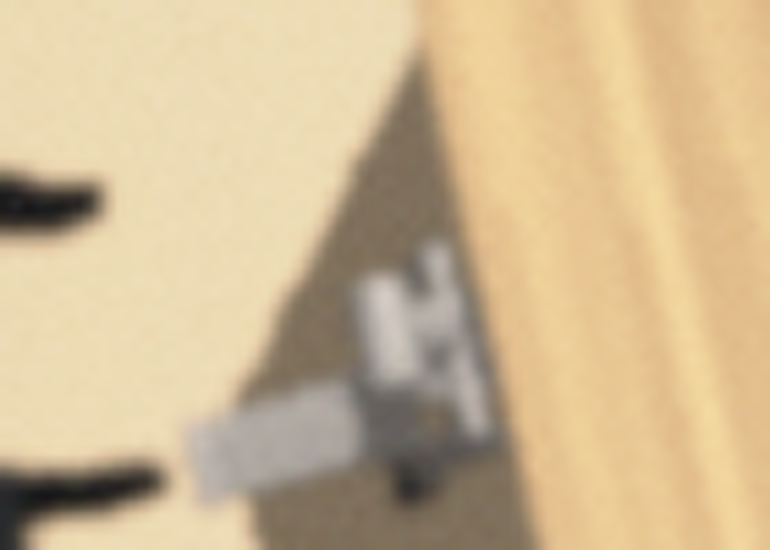

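View pics/s12.png

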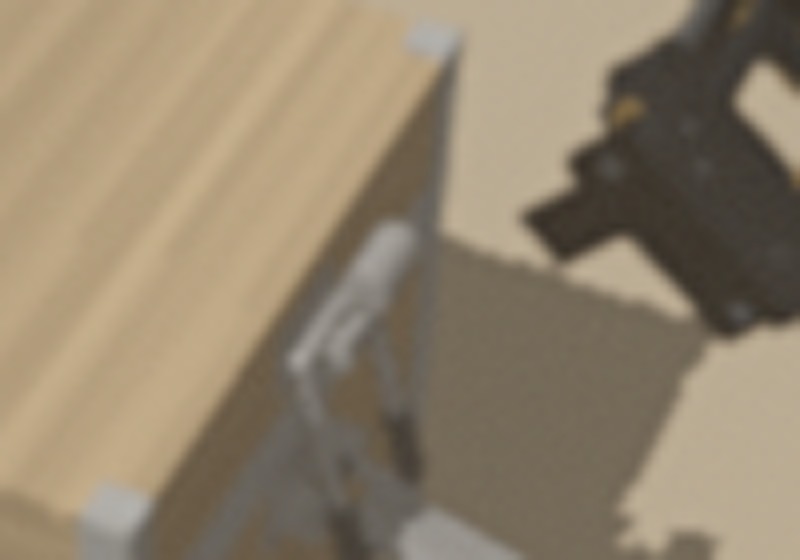

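View pics/w12.png

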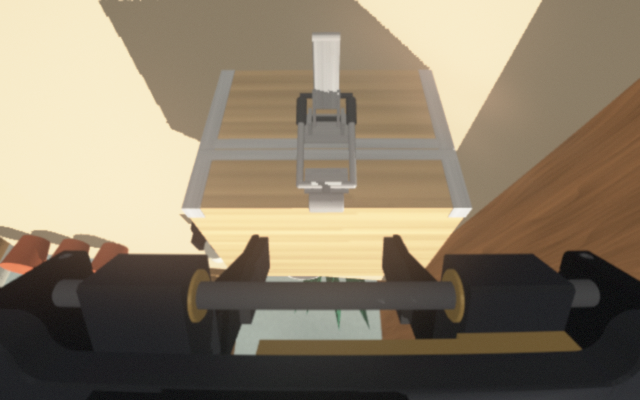

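The bar ends at (298,186) and (356,186) in the wrist view lie on the model's keeper position. The lever stands at about 1.0 rad with its end at (326,37). I'll close the fingers and plan the lever arc.

```bash
cat > lev.py <<'E'
from h import *
a=np.radians(40); zz=np.array([-np.sin(a),-np.cos(a)]); xx=np.array([np.cos(a),-np.sin(a)])
def tip(lev,r=.068,gap=0.):
    f=np.radians(50)+lev; h=np.array([np.sin(f),np.cos(f)]); m=np.array([-np.cos(f),np.sin(f)])
    P=np.array([.016,.11]); low=min(.0095*xx@m,-.0095*xx@m)
    return P+r*h+m*(.003+gap-low)
def row(lev,R0,p0,**k):
    R=Rl(40); t=tip(lev,**k); return rel(R,tcp(W(*t),R,.182),R0,p0),t
E
python3 - <<'E'
from lev import *
R0,p0=load()
r,t=row(1.0,R0,p0,gap=.03); print("hover",r.round(3),t.round(4))
R1=Rl(40);p1=tcp(W(*t),R1,.182)
for l in np.arange(1.,2.4,.1):
    r,t=row(l,R1,p1); print(round(l,2),r.round(2)[:3],t.round(4))
r,t=row(2.27,R1,p1); print(2.27,r.round(2),t.round(4))
E
```

```text
hover [ 1.0909e+01 -2.8000e-02  1.3812e+01  2.0000e-03  1.0000e-03  0.0000e+00] [0.0918 0.1248]
1.0 [1.16 0.   2.77] [0.0829 0.0961]
1.1 [1.48 0.   3.47] [0.0808 0.0887]
1.2 [ 1.72 -0.    4.21] [0.0779 0.0815]
1.3 [1.87 0.   4.96] [0.0743 0.0747]
1.4 [1.94 0.   5.73] [0.0699 0.0684]
1.5 [1.95 0.   6.32] [0.0661 0.0639]
1.6 [1.9 0.  6.9] [0.062  0.0597]
1.7 [ 1.81 -0.    7.48] [0.0576 0.0559]
1.8 [1.66 0.   8.06] [0.0527 0.0524]
1.9 [ 1.46 -0.    8.63] [0.0476 0.0493]
2.0 [ 1.22 -0.    9.18] [0.0422 0.0467]
2.1 [0.92 0.   9.71] [0.0364 0.0445]
2.2 [ 0.57  0.   10.22] [0.0305 0.0428]
2.3 [ 0.17 -0.   10.7 ] [0.0243 0.0417]
2.27 [ 0.3   0.   10.56  0.    0.    0.  ] [0.0262 0.042 ]
```

Emit:
play_rows(series=[2,0,2.3,0,0,0,0,4,0,4.6,0,0,0,0,6,0,7,0,0,0,0,8,0,9.5,0,0,0,0,10,0,12,0,0,0,0,10.9,0,13.8,0,0,0,0,10.9,0,13.8,0,0,0,0,10.9,0,13.8,0,0,0,0,10.9,0,13.8,0,0,0,0,10.9,0,13.8,0,0,0,0,10.9,0,13.8,0,0,0,0,10.9,0,13.8,0,0,0,0], grip_force=30)

```text
t: 14.47
position: [0.507, 0.2322, 0.2649]
tcp_rot: [[-0.159, 0.978, 0.137], [0.748, 0.21, -0.629], [-0.644, 0.002, -0.765]]
wrist_force: [0.7, 0.1, 0.3]
grip_width: 0.01
```

```bash
python3 - <<'E'
from lev import *
commit([10.9,0,13.8,0,0,0]); R,p=load(); s=show(); print(p,loc(s["position"]+s["tcp_rot"][:,2]*.182).round(4))
for l in (1.0,1.1,1.2,1.3,1.4,1.5,1.7,2.1,2.27): print(l,row(l,R,p)[0][:3].round(2))
c=Cam("scene"); c.crop("s13.png",300,160,400,240,7.5)
w=Cam("wrist"); cv2.imwrite("pics/w13.png",w.im)
E
```

```text
t 14.47 p [0.507  0.2322 0.2649] F [0.7 0.1 0.3] T [0.77 0.05 0.  ] grip 0.09 joints [ -3.  27. -44. 101.  50.  90. -50.]
[0.5066481  0.23320974 0.26436581] [0.0906 0.1256 0.0007]
1.0 [ 1.17 -0.03  2.78]
1.1 [ 1.49 -0.04  3.48]
1.2 [ 1.73 -0.04  4.22]
1.3 [ 1.89 -0.04  4.97]
1.4 [ 1.96 -0.04  5.74]
1.5 [ 1.96 -0.04  6.33]
1.7 [ 1.82 -0.05  7.49]
2.1 [ 0.94 -0.05  9.72]
2.27 [ 0.31 -0.05 10.57]
```

View pics/s13.png

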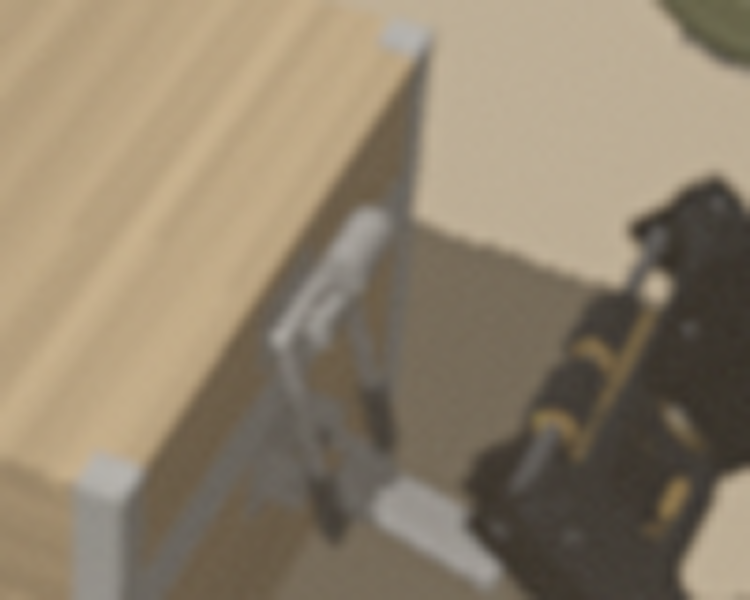

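View pics/w13.png

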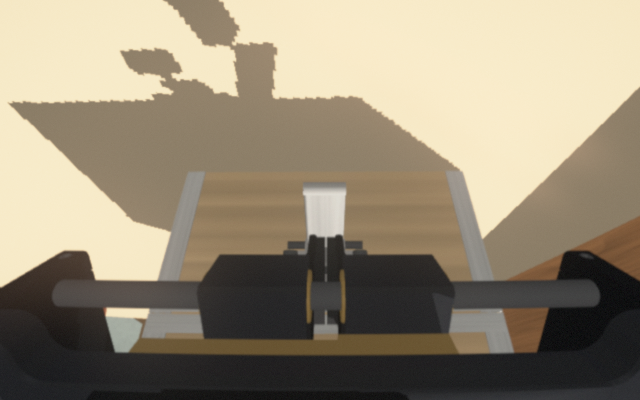

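The fingers are aligned over the handle near its end. Pushing along the arc.

Emit:
play_rows(series=[0.6,0,1.4,0,0,0,0,1.1,0,2.6,0,0,0,0,1.35,0,3.2,0,0,0,0,1.6,0,3.9,0,0,0,0,1.75,0,4.5,0,0,0,0,1.85,0,5.1,0,0,0,0,1.95,0,5.7,0,0,0,0,1.95,0,6.2,0,0,0,0,1.95,0,6.7,0,0,0,0,1.9,0,7.1,0,0,0,0,1.85,0,7.5,0,0,0,0,1.75,0,7.9,0,0,0,0])

```text
t: 15.57
position: [0.5147, 0.1955, 0.1922]
tcp_rot: [[-0.16, 0.978, 0.136], [0.747, 0.21, -0.63], [-0.645, 0.001, -0.764]]
wrist_force: [-0.4, 2.8, 6.0]
grip_width: 0.005
```

```bash
python3 - <<'E'
from lev import *
commit([1.75,0,7.9,0,0,0]); R,p=load(); s=show(); print(p,loc(s["position"]+s["tcp_rot"][:,2]*.182).round(4))
for l in (1.8,1.9,2.0,2.1,2.2,2.27,2.35): print(l,row(l,R,p)[0][:3].round(2))
c=Cam("scene"); c.crop("s14.png",300,160,400,240,7.5)
w=Cam("wrist"); cv2.imwrite("pics/w14.png",w.im)
E
```

```text
t 15.57 p [0.5147 0.1955 0.1922] F [-0.4  2.8  6. ] T [ 0.32 -0.09  0.02] grip 0.05 joints [ -1.  31. -41. 105.  54.  83. -54.]
[0.51467432 0.19664277 0.19263237] [0.0529 0.0531 0.0004]
1.8 [-0.07 -0.05  0.17]
1.9 [-0.27 -0.05  0.74]
2.0 [-0.52 -0.05  1.29]
2.1 [-0.81 -0.05  1.82]
2.2 [-1.16 -0.05  2.33]
2.27 [-1.44 -0.05  2.67]
2.35 [-1.78 -0.05  3.04]
```

View pics/s14.png

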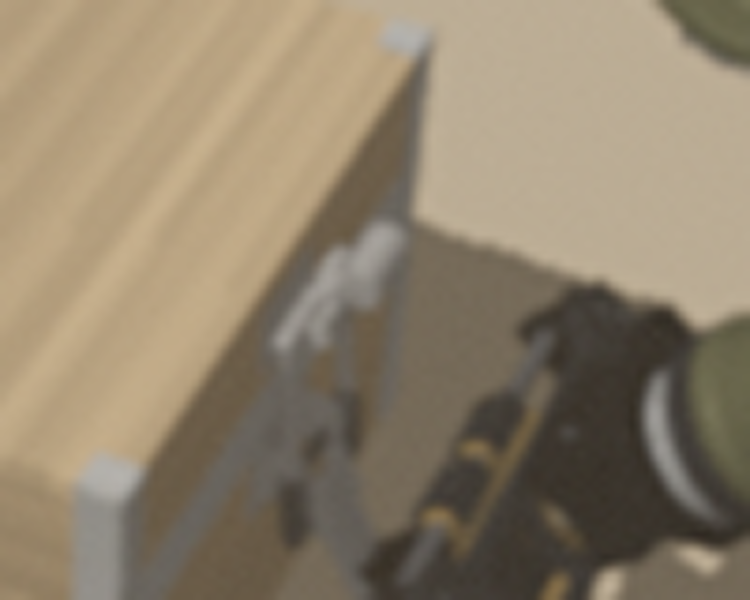

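View pics/w14.png

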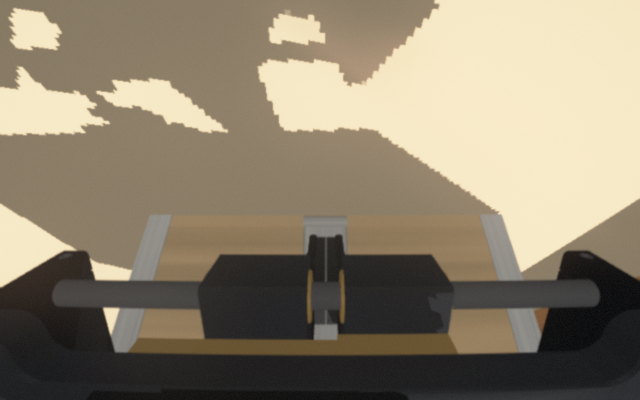

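Emit:
play_rows(series=[-0.15,0,0.5,0,0,0,0,-0.3,0,0.9,0,0,0,0,-0.5,0,1.3,0,0,0,0,-0.7,0,1.7,0,0,0,0,-0.95,0,2.1,0,0,0,0,-1.2,0,2.4,0,0,0,0,-1.45,0,2.7,0,0,0,0,-1.6,0,2.85,0,0,0,0,-1.75,0,2.95,0,0,0,0,-1.9,0,3.05,0,0,0,0,-1.9,0,3.05,0,0,0,0])

```text
t: 16.58
position: [0.5189, 0.169, 0.1818]
tcp_rot: [[-0.167, 0.976, 0.137], [0.754, 0.216, -0.62], [-0.635, -0.0, -0.773]]
wrist_force: [-12.7, 20.9, 11.2]
grip_width: 0.006
```

```bash
python3 - <<'E'
from lev import *
commit([-1.9,0,3.05,0,0,0]); R,p=load(); s=show(); print(p,loc(s["position"]+s["tcp_rot"][:,2]*.182).round(4), "stop tip",tip(2.27))
c=Cam("scene"); c.crop("s15.png",300,160,400,240,7.5)
E
```

```text
t 16.58 p [0.5189 0.169  0.1818] F [-12.7  20.9  11.2] T [ 2.54  1.69 -1.12] grip 0.05 joints [  1.  31. -41. 107.  55.  80. -52.]
[0.52191363 0.16324882 0.18151091] [ 0.028   0.0412 -0.0004] stop tip [0.02621106 0.04198901]
```

View pics/s15.png

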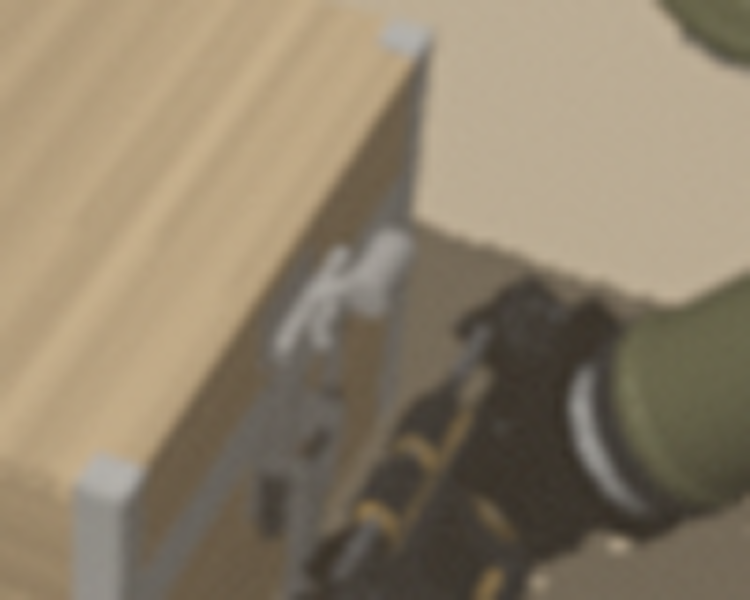

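Tip 28.0 mm out under 24 N, against 26.2 mm expected at the stop. I'll push a little more to confirm it is hard against the stop.

Emit:
play_rows(series=[-0.15,0,0.15,0,0,0,0,-0.3,0,0.25,0,0,0,0,-0.3,0,0.25,0,0,0,0,-0.3,0,0.25,0,0,0,0])

```text
t: 16.97
position: [0.5188, 0.1681, 0.1822]
tcp_rot: [[-0.17, 0.976, 0.139], [0.756, 0.219, -0.616], [-0.632, 0.0, -0.775]]
wrist_force: [-15.0, 28.2, 15.4]
grip_width: 0.001
```

```bash
python3 - <<'E'
from lev import *
commit([-.3,0,.25,0,0,0]); s=show(); print(loc(s["position"]+s["tcp_rot"][:,2]*.182).round(4))
E
```

```text
t 16.97 p [0.5188 0.1681 0.1822] F [-15.   28.2  15.4] T [ 3.12  2.3  -1.48] grip 0.01 joints [  2.  31. -41. 107.  55.  80. -52.]
[ 0.0277  0.0411 -0.0004]
```

The tip moved only 0.3 mm for 10 N more, so the lever is on its stop. Backing off along the fingers and outward.

Emit:
play_rows(series=[0.4,0,-0.35,0,0,0,0,0.8,0,-0.7,0,0,0,0,1.5,0,-1.5,0,0,0,0,2,0,-3,0,0,0,0,2,0,-5,0,0,0,0,2,0,-8,0,0,0,0,2,0,-11,0,0,0,0,2,0,-14,0,0,0,0,2,0,-17,0,0,0,0,2,0,-20,0,0,0,0,2,0,-20,0,0,0,0,2,0,-20,0,0,0,0])

```text
t: 17.97
position: [0.4921, 0.3004, 0.3223]
tcp_rot: [[-0.16, 0.977, 0.137], [0.749, 0.211, -0.628], [-0.643, 0.002, -0.766]]
wrist_force: [0.6, 0.1, -0.3]
grip_width: 0.004
```

```bash
python3 - <<'E'
from lev import *
s=show()
c=Cam("scene"); c.crop("s16.png",290,150,400,235,7); cv2.imwrite("pics/s16f.png",c.im)
t=Cam("top"); t.crop("t16.png",230,130,390,250,5)
w=Cam("wrist"); cv2.imwrite("pics/w16.png",w.im)
for n,q in dict(bm=W(.01,.195,-.026),bp=W(.01,.195,.026),le=W(.016,.025)).items(): print(n,w.proj(q).round(1),((c.proj(q)-[290,150])*7).round())
for lv in (2.0,2.17,2.27):
    f=np.radians(50)+lv; print(lv,w.proj(W(.019+.085*np.sin(f),.11+.085*np.cos(f))).round(1))
E
```

```text
t 17.97 p [0.4921 0.3004 0.3223] F [ 0.6  0.1 -0.3] T [0.74 0.05 0.01] grip 0.04 joints [ -8.  28. -46.  94.  47.  98. -51.]
bm [[298.  326.3]] [[379. 300.]]
bp [[352.7 326.3]] [[326. 381.]]
le [[325.4 177.5]] [[345. 616.]]
2.0 [[325.4 166.4]]
2.17 [[325.4 172.1]]
2.27 [[325.4 176.1]]
```

View pics/s16.png

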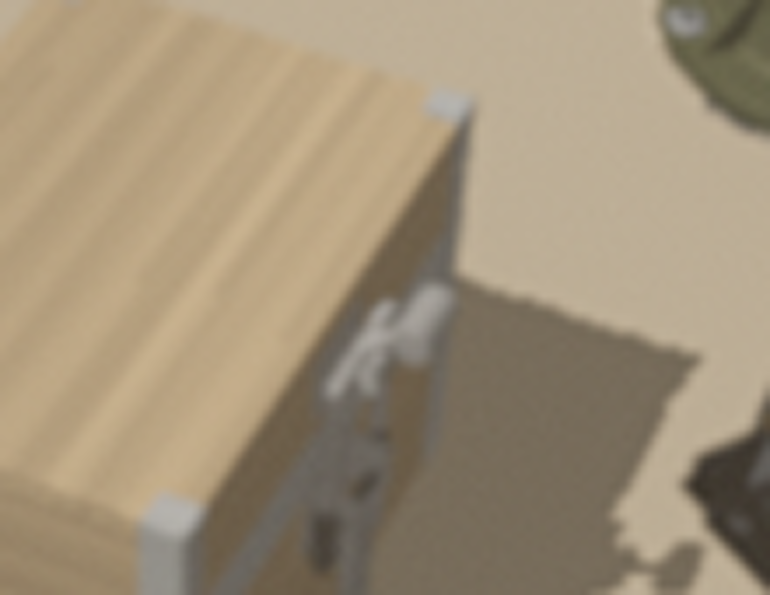

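View pics/w16.png

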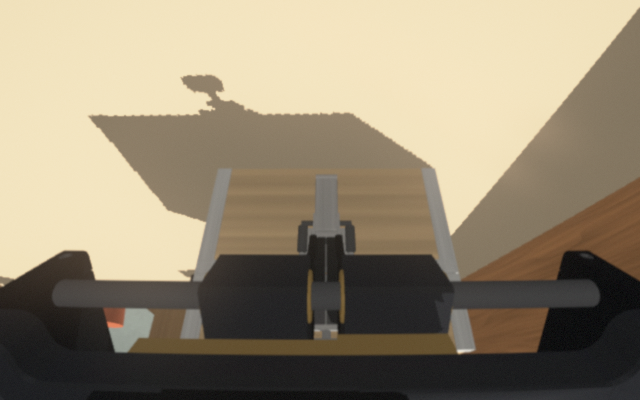

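View pics/t16.png

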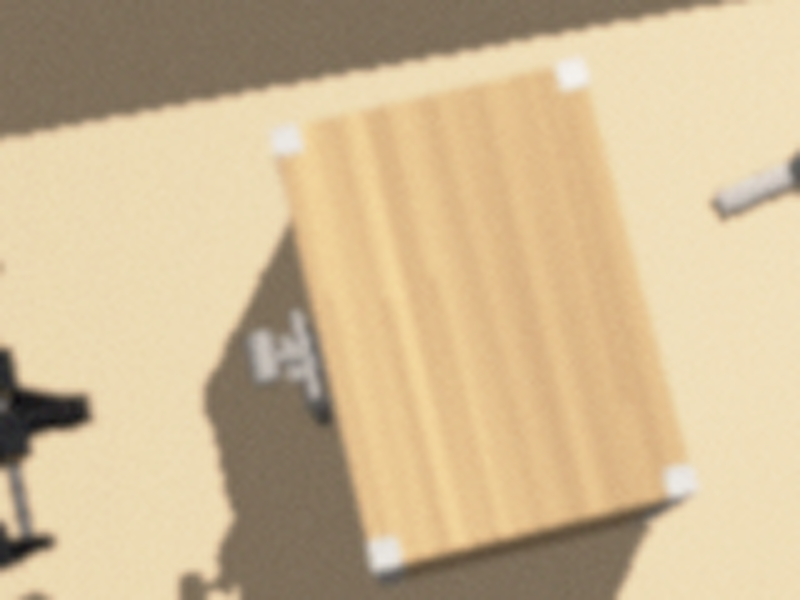

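The lever end at (326,176) matches the closed prediction (325,176). I'll take one clear wrist look at the bar in the keeper before handing in.

Emit:
play_rows(series=[-2,0,-2,0,0,0,0,-5,0,-4,0,0,0,0,-8,0,-5,0,0,0,0,-10,0,-5,0,0,0,0,-12.4,0,-5,0,0,0,0,-12.4,0,-5,0,0,0,0,-12.4,0,-5,0,0,0,0])

```text
t: 18.7
position: [0.5061, 0.2357, 0.4387]
tcp_rot: [[-0.157, 0.979, 0.133], [0.748, 0.205, -0.631], [-0.645, 0.0, -0.764]]
wrist_force: [-0.7, 1.0, -0.4]
grip_width: 0.006
```

```bash
python3 - <<'E'
from lev import *
s=show(); w=Cam("wrist"); w.crop("w17.png",170,30,490,250,2.4); c=Cam("scene"); cv2.imwrite("pics/s17.png",c.im)
for n,q in dict(bm=W(.01,.195,-.026),bp=W(.01,.195,.026),le=W(.016,.025),fl=W(0,.215,-.14),fr=W(0,.215,.14)).items(): print(n,((w.proj(q)-[170,30])*2.4).round(1))
E
```

```text
t 18.7 p [0.5061 0.2357 0.4387] F [-0.7  1.  -0.4] T [ 0.76  0.06 -0.01] grip 0.05 joints [ -0.  18. -47.  91.  45. 102. -37.]
bm [[309.1 373. ]]
bp [[437.3 372.6]]
le [[372.8  98.5]]
fl [[ 28.6 428.5]]
fr [[718.7 426.8]]
```

View pics/w17.png

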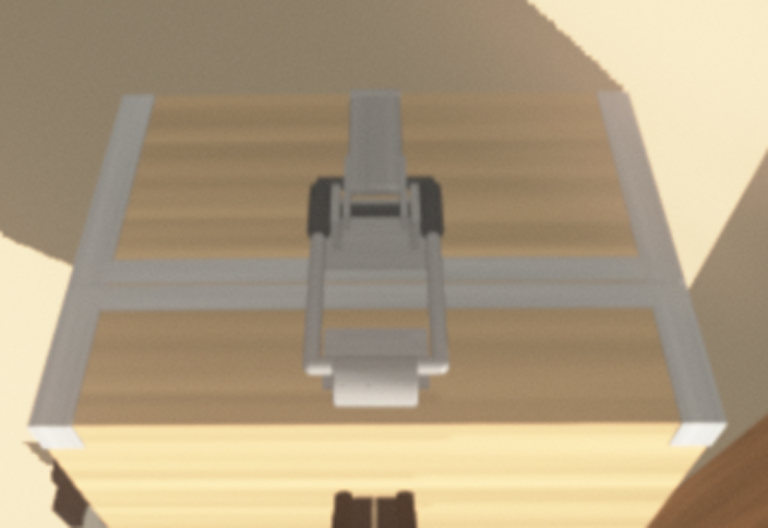

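View pics/s17.png

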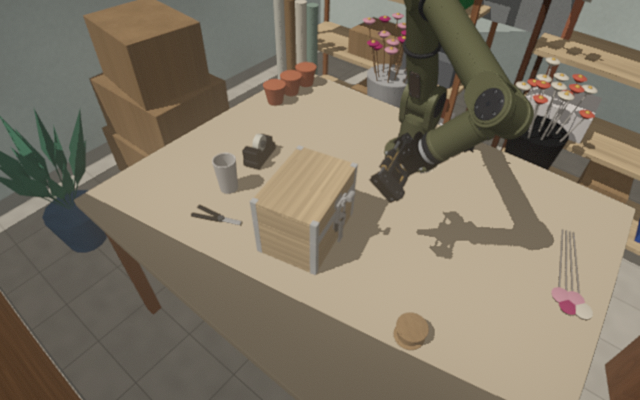

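The bar ends at (310,368) and (443,368) sit within 2–3 image px of the keeper position. The lever is straight down, the lid closed, and the bystanders are unmoved. Handing in.

```bash
python3 -c "
from rig import bot
print(bot.close_job()); print(bot.state()['t'])"
```

```text
the job is handed in; nothing more can be done
None
the job is handed in; nothing more can be done
```

The chest is ready to go out and the job is handed in, at about 19 s of the 67 s allowed; no verdict was reported. I pushed the lid shut, swung the loop up by its pull and pressed its bar into the keeper's groove. Then I pressed the lever over centre to its stop and backed the arm clear.

**Last checks**
- **Lid:** the fingertips stopped at 0.215 m, the closed height, under 40 N, and the pictures show no gap.
- **Loop bar:** in the last wrist view its ends lie within about 3 image pixels of the keeper position. The scene view put it 1–2 mm outward, which is inside the tolerance.
- **Lever:** its end lies on the predicted closed position (326,176). Under 24 N the fingertip stood 1.5–2 mm short of my model's stop. A further 10 N moved it only 0.3 mm, so I take that as the stop plus a small calibration error.
- **Robot and other objects:** the arm was clear of the chest with near-zero wrist force. The dispenser, vase, shears and spool show no movement in the scene picture.
- **Not measured:** I could not measure the spring stretch directly. I infer it from the closed lever and the roughly 6 N of resistance during the push.

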